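# Change the batch in the laser engraver

### The job

Change the batch in the luthier's laser engraver: slide its guard window open all the way, take the finished bridges off the bed and lay them flat, side by side, on the floor of the wooden tray, then lay each of the blanks from the cork mat lengthways in its own marked station with its far end against the rear stop. Lay the straightedge on the bed across all the blanks' near ends, flush against them so that they are held square against the stop, and leave it there; then slide the guard fully shut and, only when it is shut, press the start button right down. Do not knock the laser head, and leave the tape roll, glue bottle and brush where they are.

Things in the scene. Friction and masses are not known exactly. Their poses are not given: they have to be found in the camera images.
- engraver: Desktop laser engraver, white box 520 (x) x 400 (y) x 110 mm, fixed; place and yaw vary. Origin: footprint centre at bench height; x to its rear (away from the robot), y left, z up. In this frame (mm): open work bay x -245..5, y -125..180, its bed at z 45, walls up to z 110; closed housing behind x 38, 110 high; control strip y -200..-125, with an emergency stop at x -228, top z 136.
- rear_stop (a point): Middle of the rear stop's front face at bed height (engraver x -5, y 27.5, z 45 mm): a steel bar 290 mm long across the rear of the bay, 14 high above the bed, its front face square to the engraver's x. A fixed gantry beam lies above and behind it (engraver x 5..35, z 83..105).
- guard (a joint): Opening of the guard, an amber window 270 x 325 mm in an aluminium frame, sliding level over the bay along the engraver's +x. 0 = shut (covers engraver x -250..20), 0.240 m = fully open at its end stop (x -10..260, over the housing). Underside z 116, top z 124 mm. Takes about 3 N, stays where left. Starts shut or up to 50 mm ajar.
- guard_handle (a point): Middle of the guard's handle: level steel bar 12 mm thick, 140 long along the engraver's y, on two posts 130 apart at the window's front edge; bar centre 156 mm above the bench, 26 clear above the window frame. Pinch from above, closing along the engraver's x. Engraver x -230 mm shut, +10 open; y 27.5.
- station1 (a point): Marked station 1 (left seen from the robot): black outline on the grey bed plate, 46 mm wide, reaching 152 forward from the rear stop. The point is where the centre of a blank's underside lies when its far end touches the stop: engraver x -80, y 102.5, z 45 mm. Axes as the engraver's.
- station2 (a point): Marked station 2 (middle): as station 1, at engraver y 27.5 mm.
- station3 (a point): Marked station 3 (right): as station 1, at engraver y -47.5 mm.
- laser_head: Laser head, a black box with a brass nozzle, parked fixed at the left end of the gantry beam; fills engraver x -31..3, y 129..171, z 64..115 mm. Origin: at its nozzle end (x -14, y 150, z 66). The robot must not knock it (more than about 10 N).
- start (a joint): Travel of the start button: 0 = up, 0.006 m = right down. Sprung back up; fully down takes 5 N.
- start_top (a point): Centre of the top of the start button: round, steel, 28 mm diameter, in a black housing on the control strip at engraver x -160, y -168 mm. Pressed straight down. Must not be pressed while the guard is open.
- blank1: Bridge blank: plain dark wood block 150 (x) x 40 (y) x 12 (z) mm, about 70 g, on the cork mat at the start. Origin: centre of its underside. Either end may face the stop. Two or three of blank1..3 are present; None at the start = absent.
- blank2: Bridge blank: plain dark wood block 150 (x) x 40 (y) x 12 (z) mm, about 70 g, on the cork mat at the start. Origin: centre of its underside. Either end may face the stop. Two or three of blank1..3 are present; None at the start = absent.
- blank3: Bridge blank: plain dark wood block 150 (x) x 40 (y) x 12 (z) mm, about 70 g, on the cork mat at the start. Origin: centre of its underside. Either end may face the stop. Two or three of blank1..3 are present; None at the start = absent.
- bridge1: Finished bridge, dark wood, about 50 g: middle block 76 (x) x 40 (y) x 11 (z) mm with a white saddle line and six white dots, and a wing 27 wide, 6 high at either end, 150 long overall. Grip across the 40 mm middle. Origin: centre of its underside. Starts on the bed, roughly lengthways in an outer station. One or two present; None at the start = absent.
- bridge2: Finished bridge, dark wood, about 50 g: middle block 76 (x) x 40 (y) x 11 (z) mm with a white saddle line and six white dots, and a wing 27 wide, 6 high at either end, 150 long overall. Grip across the 40 mm middle. Origin: centre of its underside. Starts on the bed, roughly lengthways in an outer station. One or two present; None at the start = absent.
- straightedge: Aluminium straightedge: base 64 wide (x), 220 long (y), 8 mm high, with a finger rib along its middle 14 wide (x), 180 long, top 30 above the underside; 250 g. Origin: centre of its underside; its long edges (x +-32) are alike. Starts on the bench near the robot. Flush against stationed blanks (near ends at engraver x -155 mm) its centre line is at engraver x -187.
- mat: Cork mat 190 (x) x 215 (y) mm, 6 thick, fixed on the bench; the blanks lie on it along its x, about 70 mm apart. Origin: centre of its underside. Mat and tray change places from run to run.
- tray: Low open wooden tray, outside 190 (x) x 210 (y) x 30 (z) mm, walls and floor 7 thick (floor top at z 7), fixed. Origin: centre of its underside. Two bridges fit side by side along the tray's y at x +-45 mm. Empty at the start.
- tape: Roll of masking tape lying flat, 84 mm across, 24 high. Bystander: leave alone. Origin: centre of its underside.
- glue: Upright glue bottle, 56 mm across, 150 high. Bystander: leave alone. Origin: centre of its underside.
- brush: Flat brush lying on the bench, 185 mm long, 50 wide, 18 high. Bystander: leave alone. Origin: on its underside, near the ferrule.
Mind the look-alikes: they are no part of the job. Leave any blue look-alike of the blank1 alone. Leave any pink look-alike of the blank2 alone.

How it is judged:
By the outcome, as a careful person would: the job done as asked, in the order asked, and still so for the second after the job is handed in, with the robot touching nothing.
Of blank1, blank2, blank3 only 2 to 3 are there at a start; the rules pass over those that are not, and their reading is None.
Of bridge1, bridge2 only 1 to 2 are there at a start; the rules pass over those that are not, and their reading is None.
At some moment in a run one of straightedge, bridge1, bridge2 may be knocked a few centimetres aside while the robot is not near it.
Once in a run the grip may slacken for a moment while it holds something.
It also fails if it takes over 210 s, if anything falls off the work surface, if the arm or the gripper's body presses on something with over 40 N, if the wrist force passes 120 N, or if a joint passes its speed limit or range.

### The arm

A 6-joint arm with a two-finger parallel gripper is mounted at the origin on the work surface. World frame = base frame: x ahead of the robot, y to its left, z up, the work surface at z = 0. Lengths are in mm, angles in degrees, forces in N, time in s.
With the tool pointing down it reaches from about 300 to 850 mm from the base axis. Payload 4.2 kg.
Tool frame: the origin (TCP) lies between the finger pads; the fingertips stand 8 mm ahead of it and the grasp point (between the pads) lies 11 mm behind it; x points along the fingers, y is the direction in which the jaws open and shut, and the axes are right-handed (so a half turn about x gives the same grasp; the last joint's range is limited). The gripper opens to 91 mm and grips with 3 to 60 N. Pads are 32 mm wide; open, the fingers measure 118 mm over their backs; the gripper's body (76 mm by 178 mm) begins 60 mm behind the grasp point.
Start: joints at [67.151, 18.312, 89.639, -0, 72.044, -1.146], TCP at [212.642, 534.253, 221.976] pointing down, gripper open.
Joint ranges: [-177.97, 177.97], [-48.28, 115.42], [12.27, 149.76], [-77.06, 257.06], [2.81, 150.46], [-146.56, 146.56]. Speed limits (degrees/s): [147.25, 147.25, 180, 180, 180, 180].

### API

Orientations are given as [roll, pitch, yaw] about the fixed x, y, z axes, in that order (R = Rz(yaw) Ry(pitch) Rx(roll)).
In Python, from workcell import env gives the robot as it stands.
- The arm moves only by the tool arm_command, never from a script. Its arguments are lists of equal length, an entry for each row: "slide": the shift along the tool's x, y, z in cm, a list of three; "turn": the turn, a rotation vector about the tool's x, y, z in rad, a list of three; "grip": the closure in counts, from 0 (fully open) to 255 (shut). A call has 1 to 20 rows; each row is the pose to reach, as a shift and turn from the pose commanded when the call began, along the tool's axes at that moment; what a row does not reach only later rows make up. A row lasts 1/12 s, in which the tool goes at most 41.7 mm and 7.16 degrees, less where a joint would pass 70% of its speed; a pose out of reach is approached as far as the arm can. A call with a gripper value outside its range is refused whole. The fingers move at their own pace and stop on an object; "newtons" is the grip in N (left out, the last holds). Time passes only in rows, so rows that repeat a pose let the fingers close. It gives the time, the measured TCP pose, the force and the opening at its end, in the units of the state.
- env.state(): the state, without advancing time (a new reading comes with each control period).
- env.grab_frame(name): name is "side" or "top"; returns (picture, depth): 384x512x3 uint8, red, green, blue; 384x512 float32, mm along the optical axis (not along the pixel's ray), 0 where there is no reading.
- env.calibration(name): a dict with "K" (3x3 intrinsics, pixels), "camera_from_world" (4x4, takes a point from world to camera coordinates). Camera axes: x right, y up, looking along -z (the intrinsics and any distortion apply to the point x, -y, -z); pixel columns grow to the right and rows downward; lengths in mm; the calibration is good to about 2 mm. A picture is of the moment at which its call begins. calibration takes no time and is no camera call.
- env.job_done(): hands the job in, once; it reports no verdict.
Trained networks look in the newest picture that a camera, given by its name, has taken for a name from the list of things; names that differ only in an ending like _2 or _b are one class to them, and where a whole thing is asked for, a point or a joint stands for the part that bears it (a point fixed in the world has none). Each returns a list of dicts, best first, with "p" (0 to 1); they miss things now and then, are a little off and sometimes report something else, mostly with a low value. They report only what shows in the picture. A call takes as long as a camera call. They do not tell look-alikes from the thing itself.
- env.search_frame(camera, label): "point" ([x, y, z] in mm, in world coordinates, good to about 4 mm: the middle of the surface that is visible of it).
The state is a dict: "time_s": time; "qpos": joint angles; "qvel": joint speeds; "effort": joint torques, N m; "ee_pos": TCP position; "ee_rot": TCP orientation; "force": force on the tool from outside, world axes, zero at the start; "torque": the same for the moment, N m; "gripper_width": finger opening in mm.
Only numpy, scipy, OpenCV 4.12 (cv2) and the standard library are available. Lean on these libraries where they do the work, as an engineer would, in place of code of your own. Each camera call takes 0.05 s, during which the arm holds its last target.

## Working session

There is one attempt and no reset: what is moved stays moved. The work goes in short steps, Python scripts to look and compute and a tool call to move; the robot and the scene stay as the last step left them, time stands still between calls to the robot, and variables do not carry over. Pictures are saved under pics/ and viewed, and the job is handed in when it is done.

Besides the shell and the picture viewer there is one more tool, called after "Call:" as name(argument=value, ...) on one line, values as JSON. arm_command: Moves the arm, as the interface text tells. Its arguments: {"type":"object","properties":{"slide":{"type":"array","items":{"type":"array","items":{"type":"number"}}},"turn":{"type":"array","items":{"type":"array","items":{"type":"number"}}},"grip":{"type":"array","items":{"type":"number"}},"newtons":{"type":"number"}},"required":["slide","turn","grip"]}

```bash
ls; mkdir -p pics
python3 - <<'E'
from workcell import env
import cv2,numpy as np,pickle
print(env.state())
for n in ("side","top"):
    c=env.calibration(n);print(n,c)
    im,d=env.grab_frame(n)
    cv2.imwrite(f"pics/{n}0.png",cv2.resize(im[:,:,::-1],(768,576)))
    np.savez(f"{n}0.npz",im=im,d=d)
E
```

```text
pics
{'time_s': 0.0, 'qpos': array([ 6.71493726e+01,  1.83507953e+01,  8.97071434e+01, -1.01684654e-03,
        7.20438383e+01, -1.14523771e+00]), 'qvel': array([ 0.02925738,  0.01432079,  0.07919049,  0.06874179,  0.01634317,
       -0.05340944]), 'effort': array([-2.46256539e-03, -4.12452829e+01, -2.31971079e+01,  7.26330187e-02,
        4.53576038e-02, -1.29625587e-04]), 'ee_pos': array([212.45867779, 533.77144607, 221.12375706]), 'ee_rot': array([ -90.60101206,   89.89821842, -112.30608738]), 'force': array([ 0.52328067,  0.04982612, -0.14055991]), 'torque': array([-0.0311752 ,  0.00132083, -0.02129464]), 'gripper_width': 91.21335202409023}
side {'K': array([[411.4647632 ,   0.        , 263.44528872],
       [  0.        , 411.4647632 , 186.44577136],
       [  0.        ,   0.        ,   1.        ]]), 'camera_from_world': array([[ 7.31269953e-01, -6.82003928e-01,  1.07190433e-02,
        -4.63003878e+02],
       [ 4.05492005e-01,  4.47312776e-01,  7.97174707e-01,
        -2.50695983e+02],
       [-5.48471046e-01, -5.78603425e-01,  6.03653533e-01,
        -1.32248976e+03],
       [ 0.00000000e+00,  0.00000000e+00,  0.00000000e+00,
         1.00000000e+00]])}
top {'K': array([[353.866277  ,   0.        , 256.32201825],
       [  0.        , 353.866277  , 201.34108489],
       [  0.        ,   0.        ,   1.        ]]), 'camera_from_world': array([[-1.39956270e-01, -9.90153585e-01, -2.84981215e-03,
        -6.25587153e+01],
       [ 9.63511784e-01, -1.36852581e-01,  2.30035677e-01,
        -5.59635654e+02],
       [-2.28160655e-01,  2.94491078e-02,  9.73178024e-01,
        -1.08221848e+03],
       [ 0.00000000e+00,  0.00000000e+00,  0.00000000e+00,
         1.00000000e+00]])}
```

View pics/top0.png

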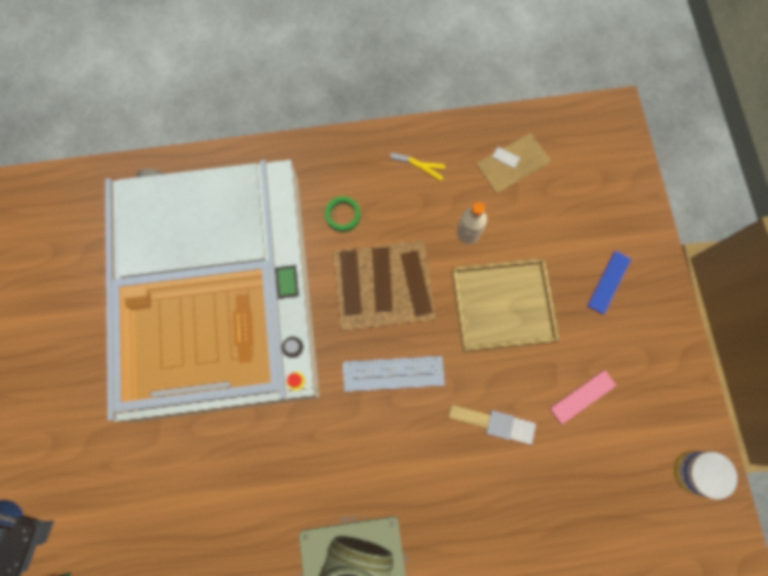

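View pics/side0.png

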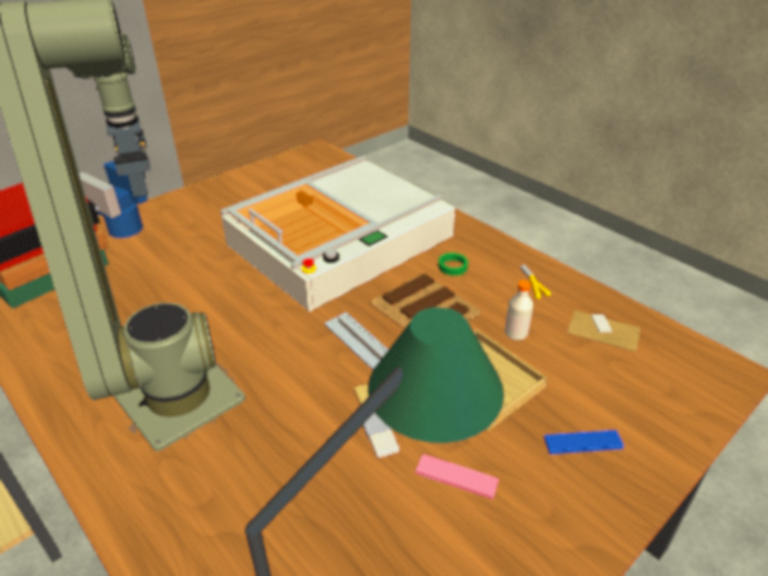

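```bash
cat > h.py <<'E'
import numpy as np,cv2
from workcell import env
from scipy.spatial.transform import Rotation as R
def cal(n):
    c=env.calibration(n);return c["K"],c["camera_from_world"]
def cloud(n,d):
    K,T=cal(n);v,u=np.mgrid[0:d.shape[0],0:d.shape[1]]
    z=d.astype(float);x=(u-K[0,2])/K[0,0]*z;y=(v-K[1,2])/K[1,1]*z
    P=np.stack([x,-y,-z,np.ones_like(z)],-1)
    W=P@np.linalg.inv(T).T
    W=W[...,:3];W[d==0]=np.nan
    return W
def plane(n,uv,z):
    K,T=cal(n);uv=np.atleast_2d(uv).astype(float);Ti=np.linalg.inv(T)
    r=np.stack([(uv[:,0]-K[0,2])/K[0,0],-(uv[:,1]-K[1,2])/K[1,1],-np.ones(len(uv))],-1)@Ti[:3,:3].T
    o=Ti[:3,3];t=(z-o[2])/r[:,2];return o+r*t[:,None]
def proj(n,P):
    K,T=cal(n);P=np.atleast_2d(P);c=P@T[:3,:3].T+T[:3,3]
    return np.stack([K[0,0]*c[:,0]/-c[:,2]+K[0,2],K[1,1]*-c[:,1]/-c[:,2]+K[1,2]],-1)
def ortho(n,im,z,x0,x1,y0,y1,s=1.0):
    # rows: x decreasing, cols: y decreasing ; s px/mm
    H=int((x1-x0)*s);W=int((y1-y0)*s)
    r,c=np.mgrid[0:H,0:W];P=np.stack([x1-r/s,y1-c/s,np.full(r.shape,float(z))],-1).reshape(-1,3)
    uv=proj(n,P).reshape(H,W,2).astype(np.float32)
    return cv2.remap(im,uv[...,0],uv[...,1],cv2.INTER_CUBIC)
E
python3 - <<'E'
from h import *
a=np.load("top0.npz");im,d=a["im"],a["d"]
W=cloud("top",d)
print(np.isnan(W[...,2]).mean())
def pr(u,v): print((u,v),W[int(v/1.5),int(u/1.5)].round(1))
for p in [(170,210),(300,200),(290,345),(295,380),(190,330),(243,320),(350,280),(383,280),(417,280),(400,372),(500,300),(190,390),(145,297),(600,280)]: pr(*p)
# ortho at z=110 of engraver
o=ortho("top",im,110,250,780,50,560,1.2)
cv2.imwrite("pics/orth110.png",o[:,:,::-1]);print(o.shape)
o=ortho("top",im,12,200,600,-450,100,1.3)
cv2.imwrite("pics/orth12.png",o[:,:,::-1]);print(o.shape)
E
```

```text
0.004109700520833333
(170, 210) [802.3 292.7 111.6]
(300, 200) [8.392e+02 2.280e+01 2.000e-01]
(290, 345) [469.   61.5 132.4]
(295, 380) [399.   58.6 138.2]
(190, 330) [529.9 262.  122.2]
(243, 320) [536.5 152.  121. ]
(350, 280) [621.7 -70.5  15.3]
(383, 280) [ 611.2 -145.    14.8]
(417, 280) [ 598.7 -222.5   20.2]
(400, 372) [ 395.  -150.7   32.4]
(500, 300) [ 526.7 -401.8    7.6]
(190, 390) [405.  255.7 159. ]
(145, 297) [612.6 350.6 120.5]
(600, 280) [ 543.9 -641.     3.6]
(636, 612, 3)
(520, 715, 3)
```

Run:
```python
from h import *
a=np.load("top0.npz");im,d=a["im"],a["d"]
W=cloud("top",d)
o=ortho("top",im,110,330,930,0,480,1)
cv2.imwrite("pics/orth110.png",o[:,:,::-1])
o=ortho("top",im,12,280,750,-560,80,1.2)
cv2.imwrite("pics/orth12.png",o[:,:,::-1])
# engraver mask by height
m=(W[...,2]>60)&(W[...,0]>250)&(W[...,1]>-20)&(W[...,1]<520)
m|=(np.abs(W[...,2]-110)<8)&(W[...,0]>600)&(W[...,1]>0)&(W[...,1]<520)
m=m.astype(np.uint8);n,l,s,_=cv2.connectedComponentsWithStats(m);k=1+np.argmax(s[1:,4]);print(s)
P=W[l==k];print(np.nanmin(P,0),np.nanmax(P,0))
(c,wh,ang)=cv2.minAreaRect(P[:,:2].astype(np.float32));print(c,wh,ang)
# robust: in yaw frame, percentile extents
for yaw in np.arange(-15,16,1.):
    t=np.radians(yaw);u=P[:,0]*np.cos(t)+P[:,1]*np.sin(t);v=-P[:,0]*np.sin(t)+P[:,1]*np.cos(t)
    q=lambda a:np.percentile(a,[.5,99.5])
    e=q(u),q(v);print(yaw,np.round(e,1).tolist(),round(np.ptp(e[0]),1),round(np.ptp(e[1]),1))
```

```text
[[     0      0    512    384 175410]
 [    70    107    142    174  21198]]
[366.93804353  22.18488623  60.08544193] [921.79028145 428.63182434 166.30273225]
(644.8262939453125, 226.05055236816406) (403.1325988769531, 551.7343139648438) 89.36834716796875
-15.0 [[264.9, 826.7], [137.8, 618.5]] 561.8 480.7
-14.0 [[273.2, 831.5], [131.2, 605.8]] 558.3 474.7
-13.0 [[281.4, 836.2], [124.6, 593.1]] 554.8 468.5
-12.0 [[289.5, 840.6], [117.8, 580.2]] 551.0 462.4
-11.0 [[297.3, 844.9], [110.8, 567.3]] 547.6 456.5
-10.0 [[305.1, 849.4], [103.8, 554.3]] 544.3 450.5
-9.0 [[312.6, 854.1], [96.6, 541.0]] 541.5 444.4
-8.0 [[319.4, 859.0], [89.5, 527.6]] 539.5 438.1
-7.0 [[327.0, 863.5], [82.1, 513.8]] 536.4 431.6
-6.0 [[334.9, 868.1], [74.8, 500.4]] 533.3 425.6
-5.0 [[341.4, 872.0], [67.4, 486.6]] 530.5 419.2
-4.0 [[348.1, 875.4], [59.9, 472.8]] 527.3 412.9
-3.0 [[354.5, 878.0], [52.2, 459.1]] 523.5 406.9
-2.0 [[360.4, 880.6], [44.2, 446.4]] 520.2 402.2
-1.0 [[365.4, 883.7], [35.6, 434.7]] 518.2 399.1
0.0 [[369.3, 888.2], [24.5, 424.1]] 518.9 399.6
1.0 [[372.1, 893.8], [11.3, 415.1]] 521.8 403.8
2.0 [[374.1, 899.0], [-2.2, 406.4]] 524.9 408.6
3.0 [[375.8, 904.8], [-15.8, 397.9]] 529.1 413.7
4.0 [[377.2, 910.4], [-29.9, 389.8]] 533.2 419.7
5.0 [[378.2, 916.0], [-43.7, 381.9]] 537.8 425.7
6.0 [[379.1, 921.2], [-57.9, 373.8]] 542.0 431.7
7.0 [[379.9, 926.1], [-72.5, 365.6]] 546.2 438.1
8.0 [[380.6, 930.9], [-86.6, 357.4]] 550.3 444.0
9.0 [[380.9, 935.3], [-100.9, 349.3]] 554.3 450.2
10.0 [[381.2, 939.2], [-115.3, 341.3]] 558.0 456.6
11.0 [[381.2, 943.1], [-129.4, 332.8]] 561.9 462.2
12.0 [[381.0, 946.6], [-144.0, 324.6]] 565.6 468.6
13.0 [[380.7, 950.2], [-158.3, 315.9]] 569.5 474.1
14.0 [[380.4, 953.5], [-172.6, 307.3]] 573.1 479.8
15.0 [[379.7, 956.4], [-186.7, 298.7]] 576.6 485.4
```

View pics/orth110.png

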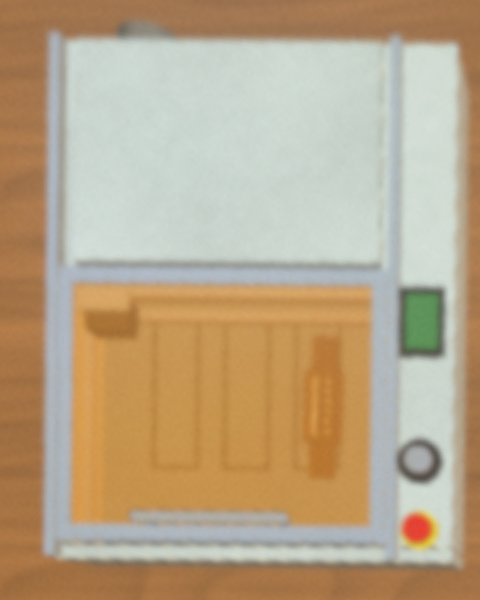

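View pics/orth12.png

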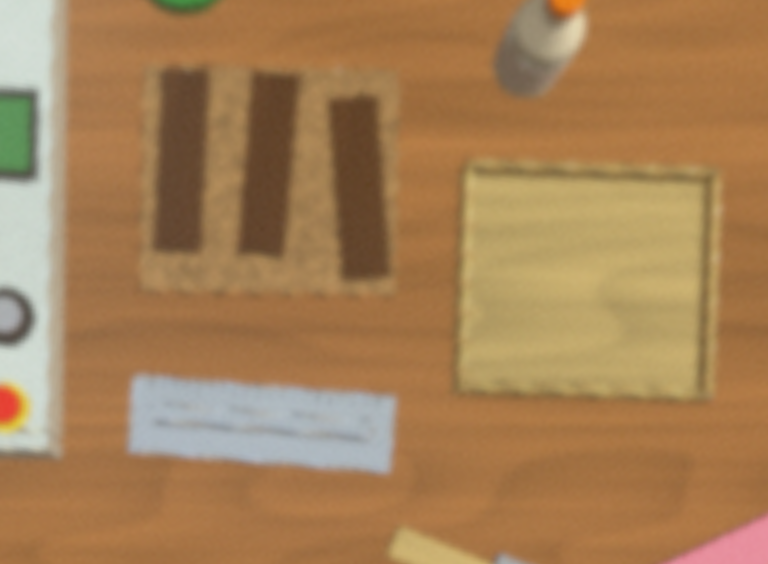

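```bash
cat >> h.py <<'E'
import json,os
def load():
    if os.path.exists("cmd.json"): return json.load(open("cmd.json"))
    return None
def save(p,yaw): json.dump({"p":list(map(float,p)),"yaw":float(yaw)},open("cmd.json","w"))
def Rt(yaw):  # tool x down, tool y at world yaw
    t=np.radians(yaw);x=np.array([0,0,-1.]);y=np.array([np.cos(t),np.sin(t),0]);return np.stack([x,y,np.cross(x,y)],1)
def plan(*wps):
    """wps: (x,y,z,yaw) world. prints slide/turn rel. to last commanded pose; does not save"""
    c=load();p0=np.array(c["p"]);R0=Rt(c["yaw"]);prev=p0;py=c["yaw"]
    for w in wps:
        p=np.array(w[:3],float);s=R0.T@(p-p0)/10
        dy=(w[3]-c["yaw"]+180)%360-180
        rv=R.from_matrix(R0.T@Rt(w[3])).as_rotvec()
        n=max(np.linalg.norm(p-prev)/41.7,abs(w[3]-py)/7.16)
        print(w,"slide",s.round(2).tolist(),"turn",rv.round(3).tolist(),"rows>=%.1f"%n)
        prev=p;py=w[3]
def did(slide,turn=0):
    c=load();p0=np.array(c["p"]);R0=Rt(c["yaw"])
    save(p0+R0@np.array(slide)*10,c["yaw"]-np.degrees(turn))
    s=env.state();c=load()
    Rm=R.from_euler("xyz",s["ee_rot"],degrees=True).as_matrix()
    print("cmd",np.round(c["p"],1),round(c["yaw"],2),"meas",s["ee_pos"].round(1),"yaw",round(np.degrees(np.arctan2(Rm[1,1],Rm[0,1])),2),"F",s["force"].round(1),"w",round(s["gripper_width"],1),"q",s["qpos"].round(0),"t",round(s["time_s"],2))
E
python3 - <<'E'
from h import *
s=env.state()
Rm=R.from_euler("xyz",s["ee_rot"],degrees=True).as_matrix();print(Rm.round(3))
yaw=np.degrees(np.arctan2(Rm[1,1],Rm[0,1]));print(yaw)
save([212.642,534.253,221.976],yaw)
print((Rm-Rt(yaw)).round(3))
for n in("top","side"):
    a=np.load(n+"0.npz");W=cloud(n,a["d"])
    m=(W[...,2]>140)&(W[...,2]<175)&(W[...,0]>330)&(W[...,0]<480)&(W[...,1]>120)&(W[...,1]<380)
    P=W[m];print(n,len(P),np.median(P,0).round(1),np.percentile(P,[3,97],axis=0).round(1))
    if len(P)>20:
        f=np.polyfit(P[:,1],P[:,0],1);print("handle slope yaw",np.degrees(np.arctan(-f[0])), "x at 255",np.polyval(f,255))
    print(env.search_frame(n,"guard_handle"),env.search_frame(n,"start_top"))
E
```

```text
[[-0.001  0.37   0.929]
 [-0.001  0.929 -0.37 ]
 [-1.    -0.002 -0.   ]]
68.29670791273801
[[-0.001 -0.    -0.   ]
 [-0.001 -0.    -0.   ]
 [ 0.    -0.002 -0.   ]]
top 219 [406.5 254.  160.4] [[401.3 185.4 155.6]
 [412.4 324.2 164.1]]
handle slope yaw -0.6873730277247794 x at 255 406.66969294827805
[{'point': [511.7, 254.0, 120.4], 'p': 0.77}, {'point': [594.6, 220.9, 118.6], 'p': 0.26}] []
side 96 [402.5 246.8 160.1] [[398.8 182.4 142.8]
 [408.1 321.5 165.9]]
handle slope yaw 0.00691393163007316 x at 255 402.9567510074796
[] []
```

```bash
python3 -c "
from h import *
plan((406,254,200,-0.6),(406,254,145,-0.6))"
```

```text
(406, 254, 200, -0.6) slide [2.2, -18.89, 28.33] turn [1.202, 0.0, 0.0] rows>=9.6
(406, 254, 145, -0.6) slide [7.7, -18.89, 28.33] turn [1.202, 0.0, 0.0] rows>=1.3
```

Call:
arm_command(slide=[[2.2,-18.89,28.33],[2.2,-18.89,28.33],[2.2,-18.89,28.33],[2.2,-18.89,28.33],[2.2,-18.89,28.33],[2.2,-18.89,28.33],[2.2,-18.89,28.33],[2.2,-18.89,28.33],[2.2,-18.89,28.33],[2.2,-18.89,28.33],[2.2,-18.89,28.33],[2.2,-18.89,28.33],[4,-18.89,28.33],[6,-18.89,28.33],[7.7,-18.89,28.33],[7.7,-18.89,28.33],[7.7,-18.89,28.33]], turn=[[1.202,0,0],[1.202,0,0],[1.202,0,0],[1.202,0,0],[1.202,0,0],[1.202,0,0],[1.202,0,0],[1.202,0,0],[1.202,0,0],[1.202,0,0],[1.202,0,0],[1.202,0,0],[1.202,0,0],[1.202,0,0],[1.202,0,0],[1.202,0,0],[1.202,0,0]], grip=[0,0,0,0,0,0,0,0,0,0,0,0,0,0,0,0,0], newtons=20)

```text
time_s: 1.72
ee_pos: [405.3, 254.3, 144.6]
ee_rot: [-63.2, 89.9, -153.7]
force: [-0.9, 0.3, -0.1]
gripper_width: 91.3
```

```bash
python3 -c "
from h import *
did([7.7,-18.89,28.33],1.202)
im,d=env.grab_frame('side');cv2.imwrite('pics/s1.png',cv2.resize(im[60:240,100:360,::-1],None,fx=3,fy=3))
im,d=env.grab_frame('top');cv2.imwrite('pics/t1.png',cv2.resize(im[90:290,50:230,::-1],None,fx=3,fy=3))"
```

```text
cmd [406. 254. 145.] -0.57 meas [405.3 254.3 144.6] yaw -0.43 F [-0.9  0.3 -0.1] w 91.3 q [ 31.  14. 109.   0.  58.  31.] t 1.72
```

View pics/s1.png

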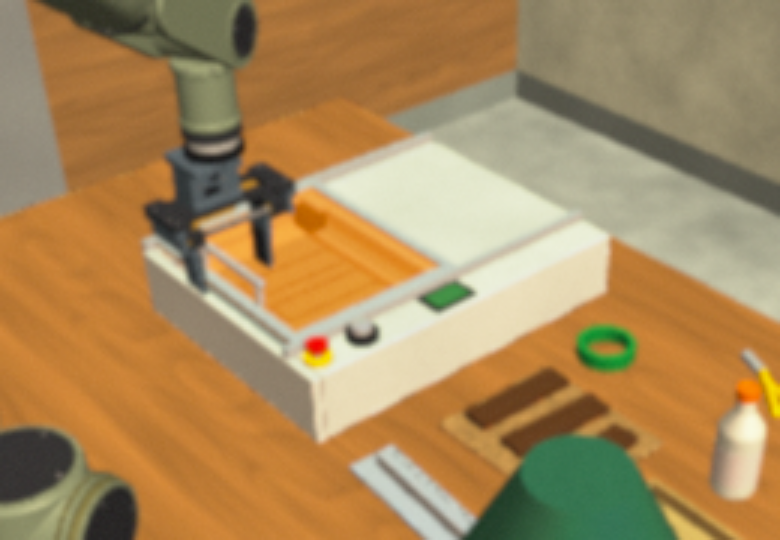

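Call:
arm_command(slide=[[0,0,0],[0,0,0],[0,0,0],[0,0,0],[0,0,0],[0,0,0],[0,0,0],[0,0,0]], turn=[[0,0,0],[0,0,0],[0,0,0],[0,0,0],[0,0,0],[0,0,0],[0,0,0],[0,0,0]], grip=[255,255,255,255,255,255,255,255], newtons=15)

```text
time_s: 2.48
ee_pos: [406.0, 253.9, 144.9]
ee_rot: [-135.5, 90.0, 133.9]
force: [-0.6, 0.3, 0.4]
gripper_width: 41.1
```

Call:
arm_command(slide=[[0,0,0],[0,0,0],[0,0,0],[0,0,0],[0,0,0],[0,0,0],[0,0,0]], turn=[[0,0,0],[0,0,0],[0,0,0],[0,0,0],[0,0,0],[0,0,0],[0,0,0]], grip=[255,255,255,255,255,255,255])

```text
time_s: 3.07
ee_pos: [406.0, 254.0, 144.9]
ee_rot: [121.7, 90.0, 31.1]
force: [-0.7, -0.4, -0.7]
gripper_width: 11.4
```

Call:
arm_command(slide=[[0,0.7,0],[0,2,0],[0,3.5,0],[0,5,0],[0,6.5,0],[0,8,0],[0,9.5,0],[0,11,0],[0,12.5,0],[0,14,0],[0,15.5,0],[0,17,0],[0,18.5,0],[0,20,0],[0,21,0],[0,22,0],[0,22.4,0],[0,22.8,0],[0,22.8,0]], turn=[[0,0,0],[0,0,0],[0,0,0],[0,0,0],[0,0,0],[0,0,0],[0,0,0],[0,0,0],[0,0,0],[0,0,0],[0,0,0],[0,0,0],[0,0,0],[0,0,0],[0,0,0],[0,0,0],[0,0,0],[0,0,0],[0,0,0]], grip=[255,255,255,255,255,255,255,255,255,255,255,255,255,255,255,255,255,255,255])

```text
time_s: 4.65
ee_pos: [635.0, 251.5, 145.0]
ee_rot: [90.9, 89.9, 0.3]
force: [0.2, -0.6, 2.1]
gripper_width: 11.4
```

Call:
arm_command(slide=[[0,0.2,0],[0,0.4,0],[0,0.6,0],[0,0.8,0],[0,1.0,0],[0,1.0,0],[0,1.0,0]], turn=[[0,0,0],[0,0,0],[0,0,0],[0,0,0],[0,0,0],[0,0,0],[0,0,0]], grip=[255,255,255,255,255,255,255])

```text
time_s: 5.23
ee_pos: [638.2, 251.5, 144.8]
ee_rot: [-83.0, 89.3, -173.5]
force: [-15.8, -1.0, 8.0]
gripper_width: 11.5
```

```bash
python3 -c "
from h import *
did([0,22.8,0]);did([0,1,0])"
```

```text
cmd [634.  251.7 145. ] -0.57 meas [638.2 251.5 144.8] yaw -0.56 F [-15.8  -1.    8. ] w 11.5 q [20. 32. 79.  0. 70. 21.] t 5.23
cmd [644.  251.6 145. ] -0.57 meas [638.2 251.5 144.8] yaw -0.56 F [-15.8  -1.    8. ] w 11.5 q [20. 32. 79.  0. 70. 21.] t 5.23
```

Call:
arm_command(slide=[[0,-0.3,0],[0,-0.5,0],[0,-0.5,0],[0,-0.5,0],[0,-0.5,0],[0,-0.5,0],[0,-0.5,0],[0,-0.5,0],[-2,-0.5,0],[-5,-0.5,0],[-8,-0.5,0],[-12,-3,0],[-12,-30,27],[-12,-30,27],[-12,-30,27],[-12,-30,27],[-12,-30,27],[-12,-30,27],[-12,-30,27],[-12,-30,27]], turn=[[0,0,0],[0,0,0],[0,0,0],[0,0,0],[0,0,0],[0,0,0],[0,0,0],[0,0,0],[0,0,0],[0,0,0],[0,0,0],[0,0,0],[0,0,0],[0,0,0],[0,0,0],[0,0,0],[0,0,0],[0,0,0],[0,0,0],[0,0,0]], grip=[255,255,120,80,80,80,80,80,80,80,80,80,80,80,80,80,80,80,80,80])

```text
time_s: 6.9
ee_pos: [376.0, 18.8, 264.4]
ee_rot: [77.0, 89.9, -13.5]
force: [0.3, -1.6, 0.0]
gripper_width: 62.9
```

```bash
python3 -c "
from h import *
did([-12,-30,27])
for n in ('side','top'):
    im,d=env.grab_frame(n);np.savez(n+'2.npz',im=im,d=d);cv2.imwrite(f'pics/{n}2.png',cv2.resize(im[:,:,::-1],(768,576)))
    for o in ('bridge1','guard_handle','start_top','laser_head','blank1'): print(n,o,env.search_frame(n,o))
im=np.load('top2.npz')['im']
cv2.imwrite('pics/bay2.png',ortho('top',im,45,370,670,60,420,2)[:,:,::-1])
"
```

```text
cmd [341.3 -15.4 265. ] -0.57 meas [376.   18.8 264.4] yaw -0.53 F [ 0.3 -1.6  0. ] w 62.9 q [  1.  -2. 108.  -0.  74.   2.] t 6.9
side bridge1 [{'point': [524.2, 182.4, 57.8], 'p': 0.6}]
side guard_handle [{'point': [767.6, 212.2, 120.9], 'p': 0.91}, {'point': [586.6, 142.2, 101.4], 'p': 0.66}]
side start_top []
side laser_head []
side blank1 [{'point': [530.4, -656.3, 11.9], 'p': 0.73}, {'point': [605.4, -71.0, 23.2], 'p': 0.71}, {'point': [605.3, -142.0, 18.9], 'p': 0.7}, {'point': [285.8, -544.6, 9.5], 'p': 0.61}]
top bridge1 [{'point': [568.2, 169.1, 56.8], 'p': 0.66}]
top guard_handle [{'point': [741.8, 253.7, 119.8], 'p': 0.93}]
top start_top []
top laser_head [{'point': [602.8, 367.8, 104.9], 'p': 0.43}, {'point': [254.3, -343.6, 18.8], 'p': 0.38}]
top blank1 [{'point': [289.9, -535.1, 18.0], 'p': 0.94}, {'point': [609.2, -145.3, 17.2], 'p': 0.78}, {'point': [584.5, -213.6, 18.5], 'p': 0.68}, {'point': [526.7, -653.7, 8.0], 'p': 0.66}, {'point': [611.1, -70.0, 17.0], 'p': 0.65}]
```

View pics/top2.png

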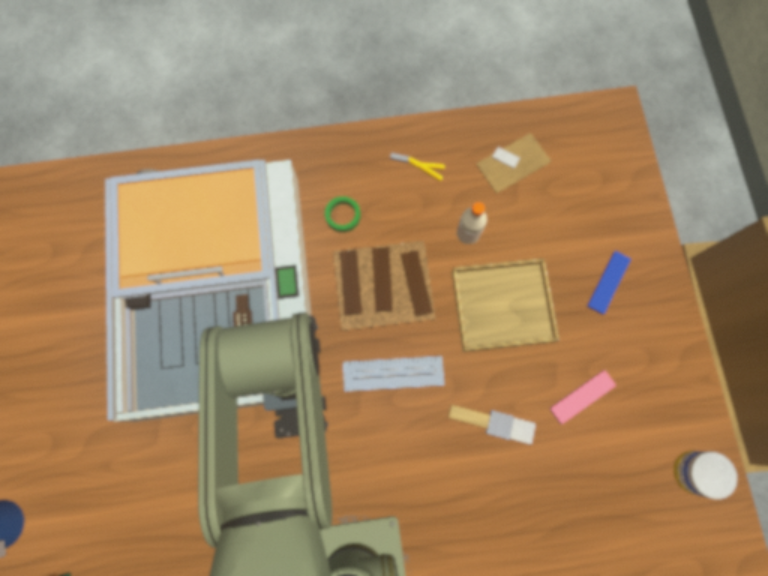

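View pics/bay2.png

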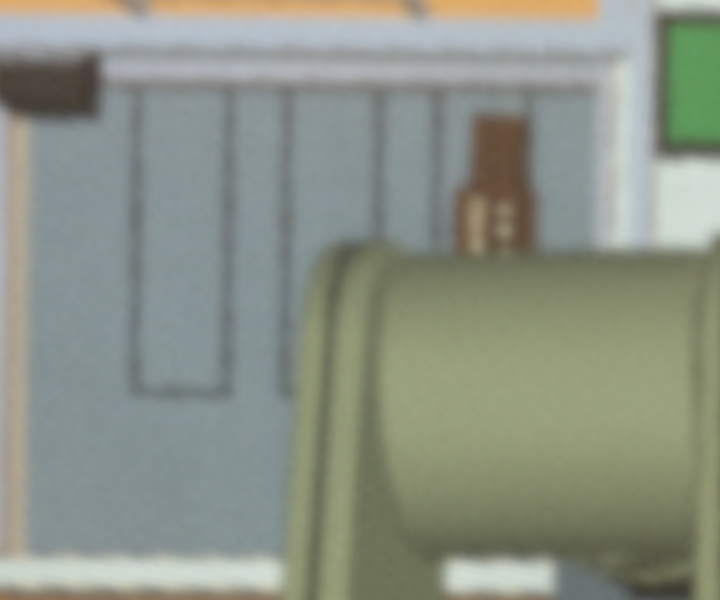

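```bash
python3 -c "
from h import *
save([376,18.8,265],-0.57)
plan((430,-380,280,-40))"
```

```text
(430, -380, 280, -40) slide [-1.5, 5.8, 39.82] turn [0.688, 0.0, 0.0] rows>=9.7
```

Call:
arm_command(slide=[[-1.5,5.8,39.8],[-1.5,5.8,39.8],[-1.5,5.8,39.8],[-1.5,5.8,39.8],[-1.5,5.8,39.8],[-1.5,5.8,39.8],[-1.5,5.8,39.8],[-1.5,5.8,39.8],[-1.5,5.8,39.8],[-1.5,5.8,39.8],[-1.5,5.8,39.8],[-1.5,5.8,39.8]], turn=[[0.6,0,0],[0.6,0,0],[0.6,0,0],[0.6,0,0],[0.6,0,0],[0.6,0,0],[0.6,0,0],[0.6,0,0],[0.6,0,0],[0.6,0,0],[0.6,0,0],[0.6,0,0]], grip=[80,80,80,80,80,80,80,80,80,80,80,80])

```text
time_s: 8.5
ee_pos: [431.8, -379.7, 278.1]
ee_rot: [-108.0, 89.9, 127.0]
force: [0.4, 0.9, -0.6]
gripper_width: 62.3
```

```bash
python3 -c "
from h import *
did([-1.5,5.8,39.8],.6)
for n in ('top',):
    im,d=env.grab_frame(n);np.savez(n+'3.npz',im=im,d=d)
    for o in ('bridge1',): print(n,o,env.search_frame(n,o))
cv2.imwrite('pics/bay3.png',ortho('top',im,45,370,670,60,420,2)[:,:,::-1])
"
```

```text
cmd [ 430.  -379.8  280. ] -34.95 meas [ 431.8 -379.7  278.1] yaw -35.05 F [ 0.4  0.9 -0.6] w 62.3 q [-42.  17.  84.   0.  80.  -7.] t 8.5
top bridge1 [{'point': [532.0, 167.3, 56.9], 'p': 0.63}]
```

View pics/bay3.png

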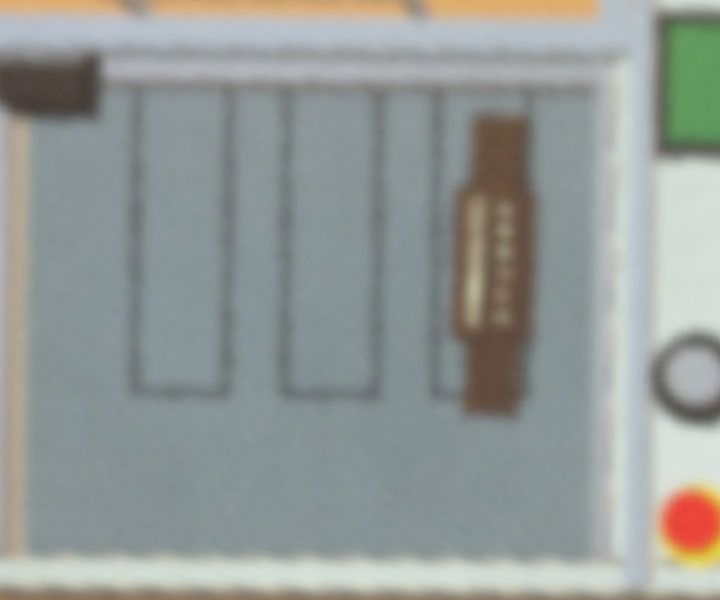

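```bash
cat >> h.py <<'E'
def brown(n,im,z,x0,x1,y0,y1,s=3,show=None):
    o=ortho(n,im,z,x0,x1,y0,y1,s)
    b=cv2.GaussianBlur(o,(0,0),2).astype(int)
    r,g,bl=b[...,0],b[...,1],b[...,2]
    m=((r<135)&(r-bl>20)&(r-bl<85)).astype(np.uint8)
    m=cv2.morphologyEx(m,cv2.MORPH_CLOSE,np.ones((9,9),np.uint8))
    m=cv2.morphologyEx(m,cv2.MORPH_OPEN,np.ones((9,9),np.uint8))
    cs,_=cv2.findContours(m,cv2.RETR_EXTERNAL,cv2.CHAIN_APPROX_NONE)
    out=[]
    for c in cs:
        if cv2.contourArea(c)<1500*s*s: continue
        (cx,cy),(w,h),a=cv2.minAreaRect(c)
        mk=np.zeros(m.shape,np.uint8);cv2.drawContours(mk,[c],-1,1,-1)
        rr,cc=np.nonzero(mk);X=x1-rr/s;Y=y1-cc/s
        C=np.cov(np.stack([X,Y]));ev,V=np.linalg.eigh(C);v=V[:,1];v=v*np.sign(v[0])
        out.append(dict(rect=(x1-cy/s,y1-cx/s),mean=(X.mean(),Y.mean()),size=(round(w/s,1),round(h/s,1)),yaw=np.degrees(np.arctan2(v[1],v[0])),area=cv2.contourArea(c)/s/s))
    if show:
        o=o.copy();cv2.drawContours(o,cs,-1,(0,255,0),1);cv2.imwrite(show,o[:,:,::-1])
    return out
E
python3 - <<'E'
from h import *
im=np.load('top3.npz')['im']
for b in brown('top',im,56,430,640,120,220,3,'pics/br3.png'): print({k:np.round(v,1) for k,v in b.items()})
for b in brown('top',im,18,480,720,-280,-20,2.5,'pics/bl3.png'): print({k:np.round(v,1) for k,v in b.items()})
# station lines
o=ortho('top',im,45,370,670,60,420,4);g=cv2.GaussianBlur(cv2.cvtColor(o,cv2.COLOR_RGB2GRAY),(0,0),3).astype(float)
def vline(c0,r0,r1):
    rows=np.arange(r0,r1,4);cs=[]
    for r in rows:
        seg=g[r,c0-28:c0+28];w=np.clip(np.median(seg)-seg,0,None);cs.append(c0-28+(w*np.arange(56)).sum()/w.sum())
    x=670-rows/4;y=420-np.array(cs)/4
    f=np.polyfit(x-550,y,1);return np.degrees(np.arctan(f[0])),f[1]
for c in (137,230,285,379): print(c,vline(c*2,220,760))
def hline(r0,c0,c1):
    cols=np.arange(c0,c1,4);rs=[]
    for c in cols:
        seg=g[r0-28:r0+28,c];w=np.clip(np.median(seg)-seg,0,None);rs.append(r0-28+(w*np.arange(56)).sum()/w.sum())
    y=420-cols/4;x=670-np.array(rs)/4;f=np.polyfit(y-254,x,1);return -np.degrees(np.arctan(f[0])),f[1]
print(hline(788,300,430),hline(790,600,730))
print(hline(178,300,1160))
W=cloud('top',np.load('top3.npz')['d'])
m=(W[...,0]>380)&(W[...,0]<610)&(W[...,1]>80)&(W[...,1]<420)
h=W[m]
for a in range(60,440,10):
    k=h[(h[:,1]>a)&(h[:,1]<a+10)&(h[:,0]<600)&(h[:,0]>430)]
    if len(k): print(a,round(np.median(k[:,2]),1),end=' | ')
E
```

```text
{'rect': array([535.9, 170.9]), 'mean': array([536.3, 170.4]), 'size': array([ 37.5, 145.7]), 'yaw': np.float64(-2.0), 'area': np.float64(4350.2)}
{'rect': array([ 592.4, -218.1]), 'mean': array([ 592. , -218.3]), 'size': array([152.4,  41.7]), 'yaw': np.float64(4.2), 'area': np.float64(5903.6)}
{'rect': array([ 611.7, -142.9]), 'mean': array([ 611.9, -143.1]), 'size': array([ 39.9, 151.8]), 'yaw': np.float64(-5.0), 'area': np.float64(5672.5)}
{'rect': array([614.7, -70.7]), 'mean': array([614.4, -71. ]), 'size': array([ 40., 152.]), 'yaw': np.float64(-2.9), 'area': np.float64(5685.2)}
137 (np.float64(-0.4952836795496586), np.float64(352.3581047560075))
230 (np.float64(-0.6345718517779144), np.float64(306.2591746119196))
285 (np.float64(-0.633538646081714), np.float64(277.2988340735775))
379 (np.float64(-0.5256582314211664), np.float64(231.27432778171672))
(np.float64(-0.716246618613699), np.float64(472.95008952772116)) (np.float64(0.09045549507055914), np.float64(473.1163576128664))
(np.float64(-0.5728330781252656), np.float64(624.3919265063046))
80 124.4 | 90 110.6 | 100 94.0 | 110 92.0 | 120 45.4 | 130 45.3 | 140 45.4 | 150 48.0 | 160 51.9 | 170 52.9 | 180 52.0 | 190 45.0 | 200 45.1 | 210 45.3 | 220 45.1 | 230 45.3 | 240 45.1 | 250 45.2 | 260 44.5 | 270 44.9 | 280 45.0 | 290 45.0 | 300 45.0 | 310 45.2 | 320 45.2 | 330 45.1 | 340 45.0 | 350 44.6 | 360 45.0 | 370 45.0 | 380 45.2 | 390 49.1 | 400 90.8 | 410 114.0 |
```

View pics/br3.png

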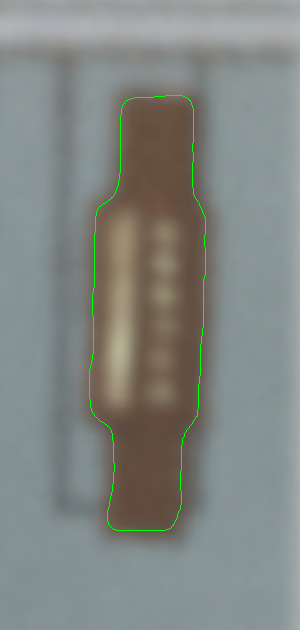

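View pics/bl3.png

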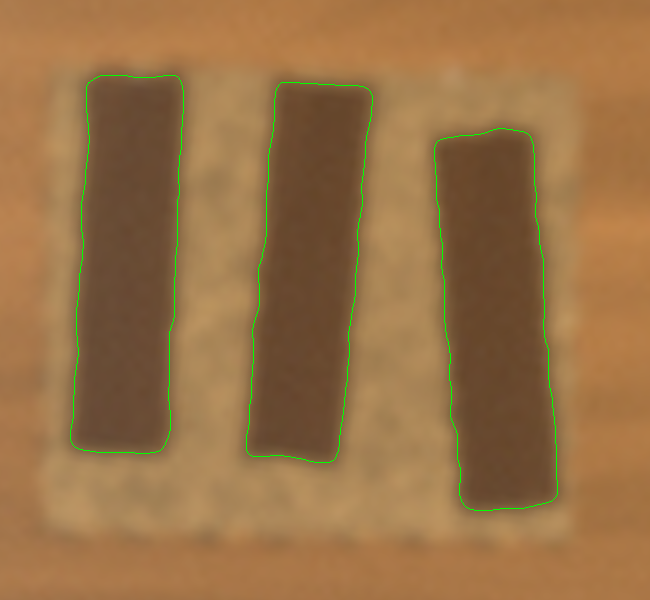

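Run:
```python
from h import *
for n in('top3','side2'):
    W=cloud(n[:-1],np.load(n+'.npz')['d'])
    for ya,yb in ((60,105),(395,430)):
        m=(W[...,0]>420)&(W[...,0]<600)&(W[...,1]>ya)&(W[...,1]<yb)
        h=W[m]
        for a in range(ya,yb,3):
            k=h[(h[:,1]>=a)&(h[:,1]<a+3)]
            if len(k)>3: print(n,a,len(k),np.percentile(k[:,2],[10,50,90,97]).round(1))
```

```text
top3 60 54 [108.6 112.7 129.8 133.1]
top3 63 59 [107.4 111.2 129.5 133.3]
top3 66 55 [108.6 110.7 128.  131.4]
top3 69 52 [108.7 111.4 125.3 132.6]
top3 72 50 [107.8 111.1 120.4 124. ]
top3 75 52 [107.9 110.3 119.1 123.2]
top3 78 69 [108.3 111.9 122.1 126.7]
top3 81 91 [110.3 123.1 126.8 128.3]
top3 84 56 [123.5 125.3 126.9 127.2]
top3 87 62 [122.  125.1 127.7 129.1]
top3 90 20 [122.3 124.  126.5 126.7]
top3 93 38 [108.3 110.5 112.2 112.6]
top3 96 49 [107.3 110.3 113.  113.8]
top3 99 41 [107.9 109.1 110.8 111.5]
top3 102 14 [ 93.   95.2  96.6 103.8]
top3 395 155 [43.7 86.3 94.4 95.4]
top3 398 103 [42.8 89.6 94.5 95.8]
top3 401 102 [42.5 47.6 93.1 95.1]
top3 404 247 [ 44.8  89.3 106.5 110. ]
top3 407 185 [ 46.9 100.6 110.4 112.4]
top3 410 57 [108.  110.  112.2 113. ]
top3 413 76 [107.7 111.  120.9 126. ]
top3 416 173 [109.5 119.3 125.4 127.3]
top3 419 68 [120.3 125.  127.1 128.1]
top3 422 59 [122.5 125.1 127.3 127.7]
top3 425 40 [122.3 124.5 126.1 127.3]
side2 60 23 [110.4 112.9 126.  132. ]
side2 63 19 [110.1 113.3 132.5 132.6]
side2 66 23 [109.  111.5 120.9 132.4]
side2 69 14 [110.  112.2 120.3 127.5]
side2 72 20 [110.  112.8 120.6 130.6]
side2 75 19 [109.1 112.5 121.8 123.2]
side2 78 46 [111.5 119.8 126.  127.6]
side2 81 62 [113.2 121.7 127.8 129.3]
side2 84 34 [109.  119.2 128.  128.5]
side2 87 18 [123.6 124.5 127.8 128.7]
side2 90 16 [123.2 125.1 126.7 127.1]
side2 93 7 [123.  123.7 124.8 124.9]
side2 395 28 [43.9 87.4 96.  97.2]
side2 398 34 [43.9 53.5 92.3 93.8]
side2 401 35 [44.7 74.2 93.2 98.8]
side2 404 72 [ 47.6  64.3 105.  112.7]
side2 407 71 [ 50.6  71.1 104.4 110.6]
side2 410 46 [ 52.   72.4 107.9 109.4]
side2 413 39 [ 50.8 101.2 121.8 124. ]
side2 416 30 [109.  118.5 126.8 127.6]
side2 419 21 [109.3 119.7 126.1 127.8]
side2 422 14 [112.7 122.7 127.6 127.9]
side2 425 5 [115.8 126.  126.4 126.5]
```

```bash
python3 -c "
from h import *
did([0,0,0])
plan((536,170.7,200,88),(536,170.7,58,88))"
```

```text
cmd [ 430.  -379.8  280. ] -34.95 meas [ 431.7 -377.8  278.8] yaw -34.92 F [ 0.1  0.8 -0.1] w 62.5 q [-42.  17.  84.   0.  80.  -7.] t 8.6
(536, 170.7, 200, 88) slide [8.0, -22.85, -51.19] turn [-2.146, -0.0, -0.0] rows>=17.2
(536, 170.7, 58, 88) slide [22.2, -22.85, -51.19] turn [-2.146, -0.0, -0.0] rows>=3.4
```

Call:
arm_command(slide=[[2,-6,-13],[4,-12,-26],[6,-18,-39],[8,-22.85,-51.2],[8,-22.85,-51.2],[8,-22.85,-51.2],[8,-22.85,-51.2],[8,-22.85,-51.2],[8,-22.85,-51.2],[8,-22.85,-51.2],[8,-22.85,-51.2],[8,-22.85,-51.2],[8,-22.85,-51.2],[8,-22.85,-51.2],[8,-22.85,-51.2],[8,-22.85,-51.2],[8,-22.85,-51.2],[8,-22.85,-51.2],[8,-22.85,-51.2],[8,-22.85,-51.2]], turn=[[-0.3,0,0],[-0.6,0,0],[-0.9,0,0],[-1.2,0,0],[-1.5,0,0],[-1.8,0,0],[-2.146,0,0],[-2.146,0,0],[-2.146,0,0],[-2.146,0,0],[-2.146,0,0],[-2.146,0,0],[-2.146,0,0],[-2.146,0,0],[-2.146,0,0],[-2.146,0,0],[-2.146,0,0],[-2.146,0,0],[-2.146,0,0],[-2.146,0,0]], grip=[80,80,80,80,80,80,80,80,80,80,80,80,80,80,80,80,80,80,80,80])

```text
time_s: 10.27
ee_pos: [537.0, 172.3, 199.7]
ee_rot: [47.8, 90.0, 45.7]
force: [0.3, 0.9, 0.5]
gripper_width: 62.7
```

```bash
python3 -c "
from h import *
did([8,-22.85,-51.2],-2.146)
im,d=env.grab_frame('side');cv2.imwrite('pics/s4.png',cv2.resize(im[60:240,100:360,::-1],None,fx=3,fy=3))
plan((536,170.7,58,88))"
```

```text
cmd [536.  170.8 200. ] 88.01 meas [537.  172.3 199.7] yaw 87.91 F [0.3 0.9 0.5] w 62.7 q [ 17.  18.  93.   0.  69. -71.] t 10.27
(536, 170.7, 58, 88) slide [14.2, -0.01, -0.0] turn [0.0, 0.0, 0.0] rows>=3.4
```

View pics/s4.png

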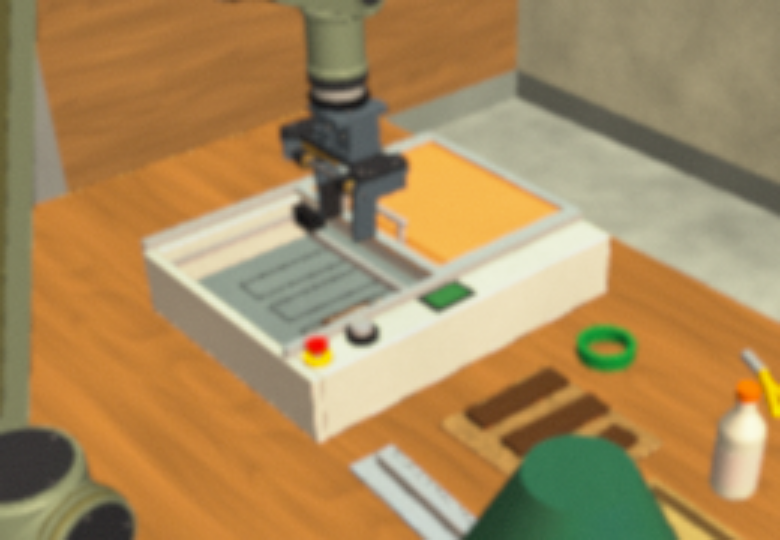

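Call:
arm_command(slide=[[3,-0.15,-0.2],[6,-0.15,-0.2],[9,-0.15,-0.2],[11,-0.15,-0.2],[12.5,-0.15,-0.2],[13.6,-0.15,-0.2],[14.2,-0.15,-0.2],[14.2,-0.15,-0.2],[14.2,-0.15,-0.2],[14.2,-0.15,-0.2]], turn=[[0,0,0],[0,0,0],[0,0,0],[0,0,0],[0,0,0],[0,0,0],[0,0,0],[0,0,0],[0,0,0],[0,0,0]], grip=[80,80,80,80,80,80,80,80,80,80])

```text
time_s: 11.15
ee_pos: [536.5, 170.7, 58.4]
ee_rot: [20.9, 89.9, 18.9]
force: [-0.3, 0.3, 0.1]
gripper_width: 62.5
```

```bash
python3 -c "
from h import *
save([537,172.2,200],88.01)
did([14.2,-.15,-.2])
im,d=env.grab_frame('side');cv2.imwrite('pics/s5.png',cv2.resize(im[60:240,100:360,::-1],None,fx=3,fy=3))
"
```

```text
cmd [534.9 170.8  58. ] 88.01 meas [536.5 170.7  58.4] yaw 87.99 F [-0.3  0.3  0.1] w 62.5 q [ 16.  26. 104.   0.  50. -72.] t 11.15
```

View pics/s5.png

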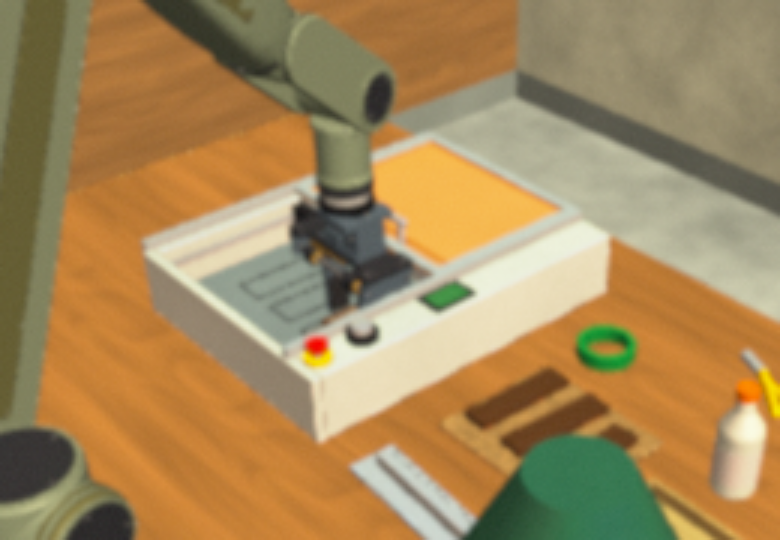

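Call:
arm_command(slide=[[0,0,0],[0,0,0],[0,0,0],[0,0,0],[0,0,0],[0,0,0],[0,0,0],[0,0,0]], turn=[[0,0,0],[0,0,0],[0,0,0],[0,0,0],[0,0,0],[0,0,0],[0,0,0],[0,0,0]], grip=[255,255,255,255,255,255,255,255], newtons=25)

```text
time_s: 11.87
ee_pos: [535.8, 170.5, 57.6]
ee_rot: [37.8, 90.0, 35.8]
force: [0.1, 1.0, 3.6]
gripper_width: 39.9
```

Call:
arm_command(slide=[[-0.5,0,0],[-2,0,0],[-4,0,0],[-7,0,0],[-10,0,0],[-13,0,0],[-16,0,0],[-18,0,0],[-18,0,0],[-18,0,0]], turn=[[0,0,0],[0,0,0],[0,0,0],[0,0,0],[0,0,0],[0,0,0],[0,0,0],[0,0,0],[0,0,0],[0,0,0]], grip=[255,255,255,255,255,255,255,255,255,255])

```text
time_s: 12.7
ee_pos: [535.8, 170.4, 237.9]
ee_rot: [16.4, 89.9, 14.4]
force: [-0.6, -0.3, -0.9]
gripper_width: 39.3
```

```bash
python3 -c "
from h import *
did([-18,0,0])
im,d=env.grab_frame('side');cv2.imwrite('pics/s6.png',cv2.resize(im[40:220,100:360,::-1],None,fx=3,fy=3))
im=np.load('top3.npz')['im']
o=ortho('top',im,30,380,640,-530,-280,3);cv2.imwrite('pics/tray.png',cv2.resize(o[:,:,::-1],None,fx=.8,fy=.8))
"
```

```text
cmd [534.9 170.8 238. ] 88.01 meas [535.8 170.4 237.9] yaw 88.01 F [-0.6 -0.3 -0.9] w 39.3 q [ 16.  17.  90.  -0.  73. -72.] t 12.7
```

View pics/s6.png

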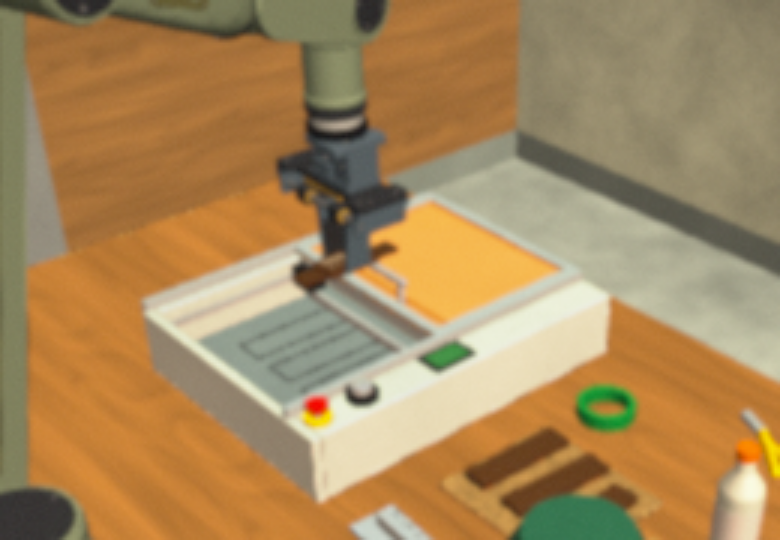

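View pics/tray.png

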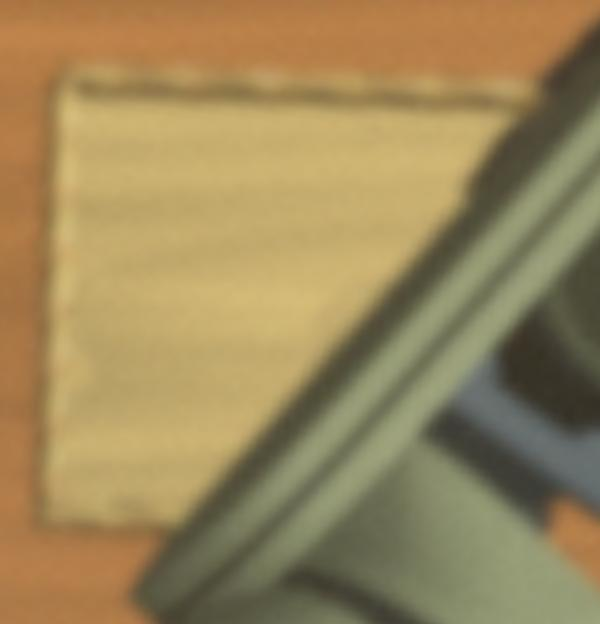

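```bash
python3 -c "
from h import *
im=np.load('top0.npz')['im']
o=ortho('top',im,30,400,640,-520,-280,3);cv2.imwrite('pics/tray.png',cv2.resize(o[:,:,::-1],None,fx=.8,fy=.8))
"
```

```text
(no output)
```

View pics/tray.png

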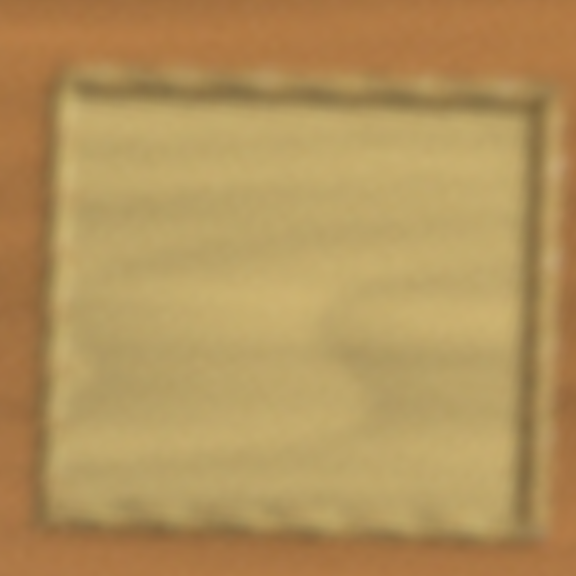

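```bash
python3 -c "
from h import *
save([535.4,170.6,238],88)
plan((513,-406,200,-1.8),(513,-406,40,-1.8),(513,-406,21,-1.8))"
```

```text
(513, -406, 200, -1.8) slide [3.8, -57.7, -0.23] turn [1.567, 0.0, 0.0] rows>=13.9
(513, -406, 40, -1.8) slide [19.8, -57.7, -0.23] turn [1.567, 0.0, 0.0] rows>=3.8
(513, -406, 21, -1.8) slide [21.7, -57.7, -0.23] turn [1.567, 0.0, 0.0] rows>=0.5
```

Call:
arm_command(slide=[[0.5,-3,0],[1,-8,0],[2,-12,0],[3.8,-16,0],[3.8,-20,-0.23],[3.8,-24,-0.23],[3.8,-28,-0.23],[3.8,-32,-0.23],[3.8,-36,-0.23],[3.8,-40,-0.23],[3.8,-44,-0.23],[3.8,-48,-0.23],[3.8,-51,-0.23],[3.8,-54,-0.23],[3.8,-56,-0.23],[3.8,-57.7,-0.23],[3.8,-57.7,-0.23],[3.8,-57.7,-0.23],[3.8,-57.7,-0.23]], turn=[[0.05,0,0],[0.15,0,0],[0.25,0,0],[0.37,0,0],[0.49,0,0],[0.61,0,0],[0.73,0,0],[0.85,0,0],[0.97,0,0],[1.09,0,0],[1.2,0,0],[1.3,0,0],[1.4,0,0],[1.5,0,0],[1.567,0,0],[1.567,0,0],[1.567,0,0],[1.567,0,0],[1.567,0,0]], grip=[255,255,255,255,255,255,255,255,255,255,255,255,255,255,255,255,255,255,255])

```text
time_s: 14.33
ee_pos: [512.7, -404.9, 197.6]
ee_rot: [-137.8, 89.8, 130.4]
force: [0.3, 0.3, -0.8]
gripper_width: 40.0
```

```bash
python3 -c "
from h import *
did([3.8,-57.7,-.23],1.567)
im,d=env.grab_frame('top');cv2.imwrite('pics/t7.png',cv2.resize(im[120:300,220:430,::-1],None,fx=3,fy=3))
"
```

```text
cmd [ 513. -406.  200.] -1.78 meas [ 512.7 -404.9  197.6] yaw -1.76 F [ 0.3  0.3 -0.8] w 40.0 q [-39.  26.  81.   0.  73. -38.] t 14.33
```

View pics/t7.png

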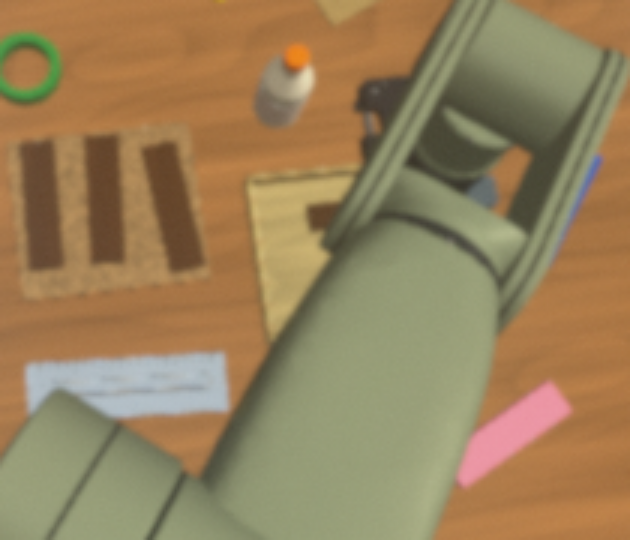

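```bash
python3 -c "
from h import *
print(plane('top',[[468/1.5,236/1.5],[478/1.5,208/1.5]],0),plane('top',[[478/1.5,208/1.5]],150))
W=cloud('top',np.load('top0.npz')['d'])
m=(W[...,2]>60)&(W[...,1]<-200)&(W[...,0]>450);P=W[m];print(len(P),P.mean(0),P.min(0),P.max(0))
"
```

```text
[[ 691.16024584 -359.5881557     0.        ]
 [ 757.47963753 -395.63671058    0.        ]] [[ 697.32229446 -358.956748    150.        ]]
300 [ 688.68512602 -354.04882506  108.30253795] [ 669.65942444 -386.49184401   60.23986825] [ 722.81470863 -331.3039657   153.58396534]
```

Call:
arm_command(slide=[[3,0,0.1],[6.5,0,0.1],[10,0,0.1],[13,0,0.1],[15,0,0.1],[16.3,0,0.1],[17,0,0.1],[17.4,0,0.1],[17.7,0,0.1],[17.7,0,0.1],[17.7,0,0.1]], turn=[[0,0,0],[0,0,0],[0,0,0],[0,0,0],[0,0,0],[0,0,0],[0,0,0],[0,0,0],[0,0,0],[0,0,0],[0,0,0]], grip=[255,255,255,255,255,255,255,255,255,255,255])

```text
time_s: 15.3
ee_pos: [513.8, -407.4, 23.3]
ee_rot: [56.5, 89.9, -35.2]
force: [0.3, 0.1, -0.9]
gripper_width: 39.7
```

Lower the last bit to touch, release and lift.

Call:
arm_command(slide=[[0.2,0,0],[0.35,0,0],[0.35,0,0]], turn=[[0,0,0],[0,0,0],[0,0,0]], grip=[255,255,255])

```text
time_s: 15.55
ee_pos: [513.6, -407.5, 19.7]
ee_rot: [58.9, 89.9, -32.9]
force: [0.1, 1.0, 3.4]
gripper_width: 39.3
```

Call:
arm_command(slide=[[0,0,0],[0,0,0],[0,0,0],[0,0,0],[0,0,0],[0,0,0],[0,0,0],[-2,0,0],[-5,0,0],[-9,0,0],[-13,0,0],[-17,0,0],[-17,0,0]], turn=[[0,0,0],[0,0,0],[0,0,0],[0,0,0],[0,0,0],[0,0,0],[0,0,0],[0,0,0],[0,0,0],[0,0,0],[0,0,0],[0,0,0],[0,0,0]], grip=[80,80,80,80,80,80,80,80,80,80,80,80,80])

```text
time_s: 16.63
ee_pos: [516.7, -409.9, 198.5]
ee_rot: [52.9, 89.0, -38.9]
force: [1.5, -0.0, 0.8]
gripper_width: 62.5
```

```bash
python3 -c "
from h import *
did([17.7,0,.1]);did([.35,0,0]);did([-17,0,0])
plan((607,-218,150,94.2))
"
```

```text
cmd [ 512.9 -407.    23. ] -1.78 meas [ 516.7 -409.9  198.5] yaw -1.77 F [ 1.5 -0.   0.8] w 62.5 q [-39.  26.  81.   0.  72. -38.] t 16.63
cmd [ 512.9 -407.    19.5] -1.78 meas [ 516.7 -409.9  198.5] yaw -1.77 F [ 1.5 -0.   0.8] w 62.5 q [-39.  26.  81.   0.  72. -38.] t 16.63
cmd [ 512.9 -407.   189.5] -1.78 meas [ 516.7 -409.9  198.5] yaw -1.77 F [ 1.5 -0.   0.8] w 62.5 q [-39.  26.  81.   0.  72. -38.] t 16.63
(607, -218, 150, 94.2) slide [3.95, 8.81, -19.18] turn [-1.675, -0.0, -0.0] rows>=13.4
```

Call:
arm_command(slide=[[3.95,1,-3],[3.95,2,-6],[3.95,4,-9],[3.95,6,-12],[3.95,8,-15],[3.95,8.8,-19.2],[3.95,8.8,-19.2],[3.95,8.8,-19.2],[3.95,8.8,-19.2],[3.95,8.8,-19.2],[3.95,8.8,-19.2],[3.95,8.8,-19.2],[3.95,8.8,-19.2],[3.95,8.8,-19.2],[3.95,8.8,-19.2],[3.95,8.8,-19.2],[3.95,8.8,-19.2]], turn=[[-0.12,0,0],[-0.24,0,0],[-0.36,0,0],[-0.48,0,0],[-0.6,0,0],[-0.72,0,0],[-0.84,0,0],[-0.96,0,0],[-1.08,0,0],[-1.2,0,0],[-1.32,0,0],[-1.44,0,0],[-1.56,0,0],[-1.675,0,0],[-1.675,0,0],[-1.675,0,0],[-1.675,0,0]], grip=[80,80,80,80,80,80,80,80,80,80,80,80,80,80,80,80,80])

```text
time_s: 18.05
ee_pos: [607.1, -217.9, 149.2]
ee_rot: [117.0, 90.0, 121.1]
force: [-0.4, 0.7, 0.9]
gripper_width: 62.7
```

```bash
python3 -c "
from h import *
did([3.95,8.8,-19.2],-1.675)
im,d=env.grab_frame('top');cv2.imwrite('pics/t8.png',cv2.resize(im[120:300,220:430,::-1],None,fx=3,fy=3));np.savez('top8.npz',im=im,d=d)
"
```

```text
cmd [ 606.9 -217.8  150. ] 94.19 meas [ 607.1 -217.9  149.2] yaw 94.05 F [-0.4  0.7  0.9] w 62.7 q [ -21.   27.   86.    0.   67. -115.] t 18.05
```

View pics/t8.png

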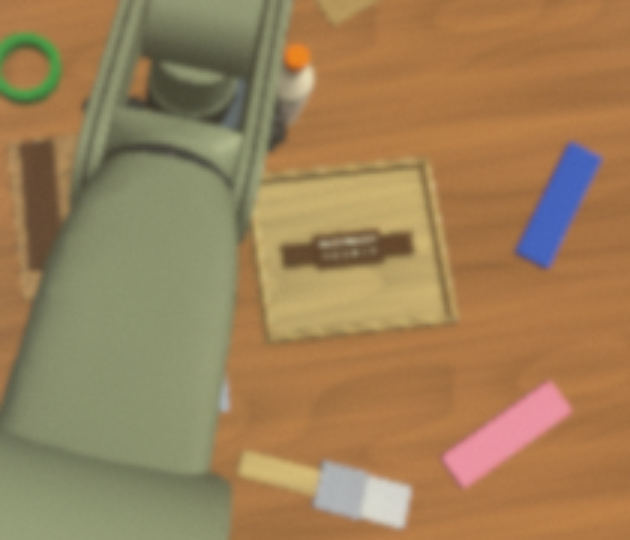

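Call:
arm_command(slide=[[2,0.1,-1.0],[5,0.1,-1.6],[8,0.1,-1.6],[10,0.1,-1.6],[11.5,0.1,-1.6],[12.5,0.1,-1.6],[13.0,0.1,-1.6],[13.0,0.1,-1.6],[13.0,0.1,-1.6]], turn=[[0,0,0],[0,0,0],[0,0,0],[0,0,0],[0,0,0],[0,0,0],[0,0,0],[0,0,0],[0,0,0]], grip=[80,80,80,80,80,80,80,80,80])

```text
time_s: 18.85
ee_pos: [591.7, -218.3, 19.9]
ee_rot: [-21.1, 89.9, -16.9]
force: [1.0, -0.1, -0.5]
gripper_width: 62.7
```

```bash
python3 -c "
from h import *
did([13,.1,-1.6])
im,d=env.grab_frame('side');cv2.imwrite('pics/s9.png',cv2.resize(im[100:260,180:400,::-1],None,fx=3,fy=3))
"
```

```text
cmd [ 590.8 -218.    20. ] 94.19 meas [ 591.7 -218.3   19.9] yaw 94.17 F [ 1.  -0.1 -0.5] w 62.7 q [ -21.   33.   96.    0.   50. -115.] t 18.85
```

View pics/s9.png

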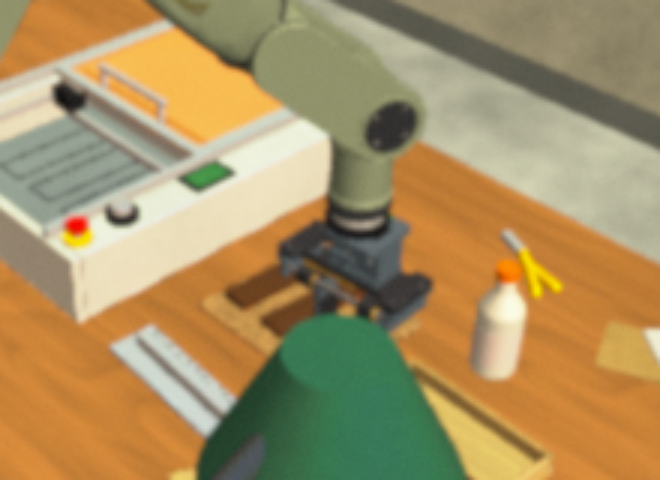

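Call:
arm_command(slide=[[0,0,0],[0,0,0],[0,0,0],[0,0,0],[0,0,0],[0,0,0],[0,0,0],[0,0,0]], turn=[[0,0,0],[0,0,0],[0,0,0],[0,0,0],[0,0,0],[0,0,0],[0,0,0],[0,0,0]], grip=[255,255,255,255,255,255,255,255], newtons=25)

```text
time_s: 19.57
ee_pos: [591.3, -218.3, 19.8]
ee_rot: [-19.5, 90.0, -15.3]
force: [-0.8, 1.0, 4.4]
gripper_width: 39.8
```

Call:
arm_command(slide=[[-0.5,0,0],[-2,0,0],[-4,0,0],[-7,0,0],[-10,0,0],[-13,0,0],[-16,0,0],[-18,0,0],[-18,0,0],[-18,0,0]], turn=[[0,0,0],[0,0,0],[0,0,0],[0,0,0],[0,0,0],[0,0,0],[0,0,0],[0,0,0],[0,0,0],[0,0,0]], grip=[255,255,255,255,255,255,255,255,255,255])

```text
time_s: 20.4
ee_pos: [591.3, -218.2, 199.9]
ee_rot: [-21.3, 89.9, -17.1]
force: [0.3, -0.0, -1.2]
gripper_width: 39.5
```

```bash
python3 -c "
from h import *
did([-18,0,0])
plan((533,179.3,200,89.43),(533,179.3,61.5,89.43))
"
```

```text
cmd [ 590.8 -218.   200. ] 94.19 meas [ 591.3 -218.2  199.9] yaw 94.19 F [ 0.3 -0.  -1.2] w 39.5 q [ -21.   24.   84.    0.   72. -116.] t 20.4
(533, 179.3, 200, 89.43) slide [0.0, 40.04, -2.87] turn [0.083, 0.0, 0.0] rows>=9.6
(533, 179.3, 61.5, 89.43) slide [13.85, 40.04, -2.87] turn [0.083, 0.0, 0.0] rows>=3.3
```

Call:
arm_command(slide=[[-0.5,2,-0.2],[-0.5,5,-0.5],[-0.5,9,-1],[-0.5,13,-1.5],[-0.5,17,-2],[-0.5,21,-2.5],[-0.5,25,-2.87],[-0.5,29,-2.87],[-0.5,33,-2.87],[-0.5,36,-2.87],[0,38.5,-2.87],[0,39.6,-2.87],[0,40.04,-2.87],[0,40.04,-2.87],[0,40.04,-2.87]], turn=[[0.083,0,0],[0.083,0,0],[0.083,0,0],[0.083,0,0],[0.083,0,0],[0.083,0,0],[0.083,0,0],[0.083,0,0],[0.083,0,0],[0.083,0,0],[0.083,0,0],[0.083,0,0],[0.083,0,0],[0.083,0,0],[0.083,0,0]], grip=[255,255,255,255,255,255,255,255,255,255,255,255,255,255,255])

```text
time_s: 21.65
ee_pos: [533.0, 178.0, 198.6]
ee_rot: [-137.9, 89.9, -138.5]
force: [1.3, 0.2, 0.1]
gripper_width: 39.6
```

```bash
python3 -c "
from h import *
did([0,40.04,-2.87],.083)
im,d=env.grab_frame('side');cv2.imwrite('pics/s10.png',cv2.resize(im[40:220,100:360,::-1],None,fx=3,fy=3))
plan((533,179.3,61.5,89.43))
"
```

```text
cmd [533.  179.3 200. ] 89.43 meas [533.  178.  198.6] yaw 89.41 F [1.3 0.2 0.1] w 39.6 q [ 17.  18.  93.  -0.  69. -72.] t 21.65
(533, 179.3, 61.5, 89.43) slide [13.85, 0.0, 0.0] turn [0.0, 0.0, 0.0] rows>=3.3
```

View pics/s10.png

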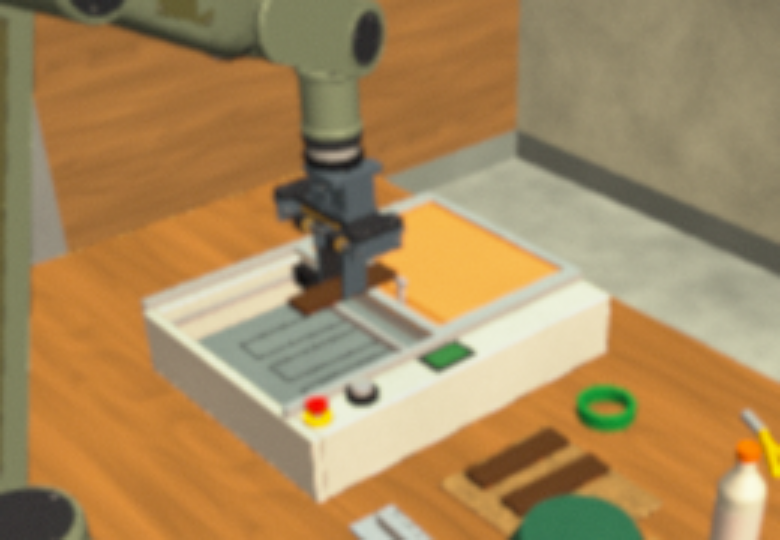

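Call:
arm_command(slide=[[2,0,0],[5,0,0],[8,0,0],[10,0,0],[12,0,0],[13.2,0,0],[13.7,0,0],[13.9,0,0],[13.9,0,0],[13.9,0,0]], turn=[[0,0,0],[0,0,0],[0,0,0],[0,0,0],[0,0,0],[0,0,0],[0,0,0],[0,0,0],[0,0,0],[0,0,0]], grip=[255,255,255,255,255,255,255,255,255,255])

```text
time_s: 22.53
ee_pos: [534.0, 178.9, 61.3]
ee_rot: [18.8, 89.9, 18.2]
force: [0.5, -1.3, -0.2]
gripper_width: 39.8
```

Call:
arm_command(slide=[[0.1,0,0],[0.2,0,0.1],[0.2,0,0.4],[0.2,0,0.7],[0.2,0,0.9],[0.2,0,1.1],[0.2,0,1.2]], turn=[[0,0,0],[0,0,0],[0,0,0],[0,0,0],[0,0,0],[0,0,0],[0,0,0]], grip=[255,255,255,255,255,255,255])

```text
time_s: 23.12
ee_pos: [545.1, 179.0, 58.8]
ee_rot: [168.0, 90.0, 167.5]
force: [-4.0, -0.8, 5.3]
gripper_width: 39.8
```

Call:
arm_command(slide=[[0,0,0.1],[0,0,0.2],[0,0,0.3],[0,0,0.3]], turn=[[0,0,0],[0,0,0],[0,0,0],[0,0,0]], grip=[255,255,255,255])

```text
time_s: 23.45
ee_pos: [547.2, 179.0, 58.8]
ee_rot: [179.7, 89.9, 179.1]
force: [-5.2, 0.7, 7.4]
gripper_width: 39.7
```

Call:
arm_command(slide=[[-0.05,0,0.1],[-0.05,0,0.2],[-0.05,0,0.3],[-0.05,0,0.3]], turn=[[0,0,0],[0,0,0],[0,0,0],[0,0,0]], grip=[255,255,255,255])

```text
time_s: 23.78
ee_pos: [547.3, 179.0, 58.8]
ee_rot: [-177.1, 89.5, -177.7]
force: [-10.4, 1.4, 9.6]
gripper_width: 39.8
```

Call:
arm_command(slide=[[-0.1,0,-0.15],[-0.1,0,-0.25],[-0.1,0,-0.25],[-0.1,0,-0.25],[-0.1,0,-0.25],[-0.1,0,-0.25],[-0.1,0,-0.25],[-2,0,-0.25],[-5,0,-0.25],[-9,0,-0.25],[-13,0,-0.25],[-14,-1,0],[-14,-5,2],[-14,-9,4],[-14,-13,5],[-14,-17,5],[-14,-21,5],[-14,-25,5],[-14,-29,5],[-14,-29,5]], turn=[[0,0,0],[0,0,0],[0,0,0],[0,0,0],[0,0,0],[0,0,0],[0,0,0],[0,0,0],[0,0,0],[0,0,0],[0,0,0],[0,0,0],[0,0,0],[0,0,0],[0,0,0],[0,0,0],[0,0,0],[0,0,0],[0,0,0],[0,0,0]], grip=[255,255,80,80,80,80,80,80,80,80,80,80,80,80,80,80,80,80,80,80])

```text
time_s: 25.45
ee_pos: [598.1, -119.0, 198.5]
ee_rot: [-83.9, 89.8, -84.8]
force: [-0.4, 0.3, 1.1]
gripper_width: 62.4
```

```bash
cat >> h.py <<'E'
def sync():
    s=env.state();Rm=R.from_euler("xyz",s["ee_rot"],degrees=True).as_matrix()
    save(s["ee_pos"],np.degrees(np.arctan2(Rm[1,1],Rm[0,1])));did([0,0,0])
E
python3 -c "
from h import *
sync()
im,d=env.grab_frame('top');np.savez('top11.npz',im=im,d=d)
cv2.imwrite('pics/bay11.png',ortho('top',im,57,370,670,60,420,2)[:,:,::-1])
for b in brown('top',im,57,430,640,120,220,3): print({k:np.round(v,1) for k,v in b.items()})
plan((610.5,-143,120,85),(610.5,-143,20,85))
"
```

```text
cmd [ 598.1 -119.   198.5] 89.08 meas [ 598.1 -119.   198.5] yaw 89.08 F [-0.4  0.3  1.1] w 62.4 q [ -12.   22.   87.   -0.   71. -101.] t 25.45
{'rect': array([548.5, 176.9]), 'mean': array([549.1, 177. ]), 'size': array([ 41. , 148.4]), 'yaw': np.float64(-0.4), 'area': np.float64(5857.9)}
(610.5, -143, 120, 85) slide [7.85, -2.38, 1.28] turn [0.071, 0.0, 0.0] rows>=2.0
(610.5, -143, 20, 85) slide [17.85, -2.38, 1.28] turn [0.071, 0.0, 0.0] rows>=2.4
```

View pics/bay11.png

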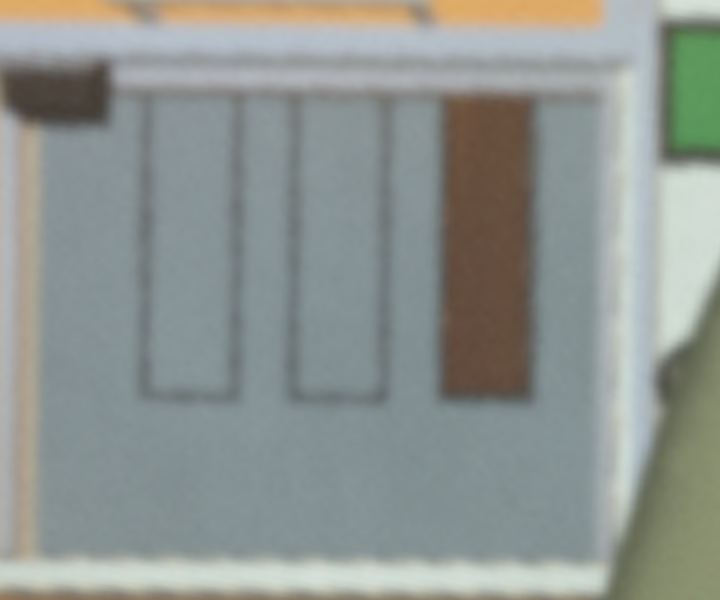

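Call:
arm_command(slide=[[3,-2,0.5],[5,-2.4,1.3],[7.85,-2.4,1.3],[7.85,-2.4,1.3],[7.85,-2.4,1.3],[7.85,-2.4,1.3]], turn=[[0.071,0,0],[0.071,0,0],[0.071,0,0],[0.071,0,0],[0.071,0,0],[0.071,0,0]], grip=[80,80,80,80,80,80])

```text
time_s: 26.0
ee_pos: [611.9, -135.0, 121.6]
ee_rot: [0.5, 89.9, -4.1]
force: [0.3, 0.0, 0.3]
gripper_width: 62.4
```

```bash
python3 -c "
from h import *
sync()
plan((610.5,-143,20,85))
"
```

```text
cmd [ 611.9 -135.   121.6] 85.43 meas [ 611.9 -135.   121.6] yaw 85.43 F [0.3 0.  0.3] w 62.4 q [-13.  27.  91.   0.  62. -99.] t 26.0
(610.5, -143, 20, 85) slide [10.16, -0.81, -0.07] turn [0.008, 0.0, 0.0] rows>=2.4
```

Call:
arm_command(slide=[[2,-0.8,-0.1],[4,-0.8,-0.1],[6,-0.8,-0.1],[8,-0.8,-0.1],[9.2,-0.8,-0.1],[9.9,-0.8,-0.1],[10.15,-0.8,-0.1],[10.15,-0.8,-0.1]], turn=[[0,0,0],[0,0,0],[0,0,0],[0,0,0],[0,0,0],[0,0,0],[0,0,0],[0,0,0]], grip=[80,80,80,80,80,80,80,80])

```text
time_s: 26.67
ee_pos: [610.1, -143.5, 19.5]
ee_rot: [-4.3, 89.9, -8.9]
force: [-0.9, -0.7, 0.1]
gripper_width: 62.5
```

Call:
arm_command(slide=[[0,0,0],[0,0,0],[0,0,0],[0,0,0],[0,0,0],[0,0,0],[0,0,0],[0,0,0]], turn=[[0,0,0],[0,0,0],[0,0,0],[0,0,0],[0,0,0],[0,0,0],[0,0,0],[0,0,0]], grip=[255,255,255,255,255,255,255,255])

```text
time_s: 27.33
ee_pos: [609.9, -143.7, 19.6]
ee_rot: [-1.3, 89.9, -5.9]
force: [-0.9, -0.0, 4.8]
gripper_width: 39.8
```

Call:
arm_command(slide=[[-0.5,0,0],[-2,0,0],[-4,0,0],[-7,0,0],[-10,0,0],[-13,0,0],[-16,0,0],[-18,0,0],[-18,0,0],[-18,0,0],[-18,0,0]], turn=[[0,0,0],[0,0,0],[0,0,0],[0,0,0],[0,0,0],[0,0,0],[0,0,0],[0,0,0],[0,0,0],[0,0,0],[0,0,0]], grip=[255,255,255,255,255,255,255,255,255,255,255])

```text
time_s: 28.25
ee_pos: [608.4, -143.4, 197.1]
ee_rot: [170.2, 89.8, 165.5]
force: [-0.8, -0.0, -0.7]
gripper_width: 39.8
```

```bash
python3 -c "
from h import *
sync()
plan((534,254.3,200,89.43))
"
```

```text
cmd [ 608.4 -143.4  197.1] 85.37 meas [ 608.4 -143.4  197.1] yaw 85.37 F [-0.8 -0.  -0.7] w 39.8 q [ -14.   24.   85.    0.   72. -100.] t 28.25
(534, 254.3, 200, 89.43) slide [-0.29, 39.04, -10.63] turn [-0.071, 0.0, 0.0] rows>=9.7
```

Call:
arm_command(slide=[[-0.5,2,-1],[-0.5,5,-2],[-0.5,9,-4],[-0.5,13,-6],[-0.5,17,-8],[-0.5,21,-10],[-0.5,25,-10.6],[-0.5,29,-10.6],[-0.5,33,-10.6],[-0.5,36,-10.6],[-0.3,38,-10.6],[-0.3,38.7,-10.6],[-0.3,39.04,-10.6],[-0.3,39.04,-10.6],[-0.3,39.04,-10.6],[-0.3,39.04,-10.6]], turn=[[-0.071,0,0],[-0.071,0,0],[-0.071,0,0],[-0.071,0,0],[-0.071,0,0],[-0.071,0,0],[-0.071,0,0],[-0.071,0,0],[-0.071,0,0],[-0.071,0,0],[-0.071,0,0],[-0.071,0,0],[-0.071,0,0],[-0.071,0,0],[-0.071,0,0],[-0.071,0,0]], grip=[255,255,255,255,255,255,255,255,255,255,255,255,255,255,255,255])

```text
time_s: 29.58
ee_pos: [535.2, 252.6, 201.6]
ee_rot: [-134.2, 89.9, -134.9]
force: [-0.9, 0.4, 0.5]
gripper_width: 39.6
```

```bash
python3 -c "
from h import *
sync()
plan((534,254.3,61.3,89.43))
"
```

```text
cmd [535.2 252.6 201.6] 89.35 meas [535.2 252.6 201.6] yaw 89.35 F [-0.9  0.4  0.5] w 39.6 q [ 24.  21.  89.  -0.  70. -65.] t 29.58
(534, 254.3, 61.3, 89.43) slide [14.03, 0.17, -0.13] turn [-0.001, 0.0, 0.0] rows>=3.4
```

Call:
arm_command(slide=[[2,0.1,-0.1],[5,0.1,-0.1],[8,0.1,-0.1],[10,0.1,-0.1],[12,0.1,-0.1],[13.2,0.1,-0.1],[13.7,0.1,-0.1],[13.9,0.1,-0.1],[13.9,0.1,-0.1],[13.9,0.1,-0.1]], turn=[[0,0,0],[0,0,0],[0,0,0],[0,0,0],[0,0,0],[0,0,0],[0,0,0],[0,0,0],[0,0,0],[0,0,0]], grip=[255,255,255,255,255,255,255,255,255,255])

```text
time_s: 30.42
ee_pos: [535.1, 255.0, 63.9]
ee_rot: [25.6, 89.9, 25.0]
force: [0.9, -0.4, 0.7]
gripper_width: 39.3
```

Call:
arm_command(slide=[[0.15,-0.05,0],[0.3,-0.05,0],[0.45,-0.05,0],[0.5,-0.05,0.3],[0.5,-0.05,0.6],[0.5,-0.05,0.9],[0.5,-0.05,1.1],[0.5,-0.05,1.1]], turn=[[0,0,0],[0,0,0],[0,0,0],[0,0,0],[0,0,0],[0,0,0],[0,0,0],[0,0,0]], grip=[255,255,255,255,255,255,255,255])

```text
time_s: 31.08
ee_pos: [545.4, 254.7, 58.6]
ee_rot: [102.9, 90.0, 102.3]
force: [-3.4, 0.4, 5.2]
gripper_width: 39.4
```

Call:
arm_command(slide=[[-0.05,0,0.1],[-0.05,0,0.2],[-0.05,0,0.3],[-0.05,0,0.3]], turn=[[0,0,0],[0,0,0],[0,0,0],[0,0,0]], grip=[255,255,255,255])

```text
time_s: 31.42
ee_pos: [546.6, 254.6, 58.6]
ee_rot: [-179.2, 89.8, -179.8]
force: [-6.5, 1.4, 6.3]
gripper_width: 39.9
```

Call:
arm_command(slide=[[-0.05,0,0.1],[-0.05,0,0.2],[-0.05,0,0.3],[-0.05,0,0.3]], turn=[[0,0,0],[0,0,0],[0,0,0],[0,0,0]], grip=[255,255,255,255])

```text
time_s: 31.75
ee_pos: [546.7, 254.6, 58.5]
ee_rot: [-175.8, 89.4, -176.5]
force: [-12.9, 2.0, 8.6]
gripper_width: 39.8
```

Call:
arm_command(slide=[[-0.1,0,-0.2],[-0.1,0,-0.3],[-0.1,0,-0.3],[-0.1,0,-0.3],[-0.1,0,-0.3],[-0.1,0,-0.3],[-0.1,0,-0.3],[-2,0,-0.3],[-5,0,-0.3],[-9,0,-0.3],[-13,0,-0.3],[-14,-1,0],[-14,-5,2],[-14,-9,4],[-14,-13,5],[-14,-17,6],[-14,-21,6.3],[-14,-25,6.3],[-14,-29,6.3],[-14,-31,6.3]], turn=[[0,0,0],[0,0,0],[0,0,0],[0,0,0],[0,0,0],[0,0,0],[0,0,0],[0,0,0],[0,0,0],[0,0,0],[0,0,0],[0,0,0],[0.05,0,0],[0.05,0,0],[0.05,0,0],[0.05,0,0],[0.05,0,0],[0.05,0,0],[0.05,0,0],[0.05,0,0]], grip=[255,255,80,80,80,80,80,80,80,80,80,80,80,80,80,80,80,80,80,80])

```text
time_s: 33.42
ee_pos: [611.0, -61.2, 198.6]
ee_rot: [-83.0, 89.9, -86.6]
force: [0.3, 1.1, 0.3]
gripper_width: 62.6
```

Call:
arm_command(slide=[[0,0,0],[0,0,0]], turn=[[0,0,0],[0,0,0]], grip=[80,80])

```text
time_s: 33.58
ee_pos: [611.2, -57.4, 198.6]
ee_rot: [99.6, 90.0, 96.0]
force: [0.3, 0.4, -0.0]
gripper_width: 62.6
```

```bash
python3 -c "
from h import *
sync()
im,d=env.grab_frame('top');np.savez('top12.npz',im=im,d=d)
cv2.imwrite('pics/bay12.png',ortho('top',im,57,370,670,60,420,2)[:,:,::-1])
plan((613,-77,120,87.1))
"
```

```text
cmd [611.2 -57.4 198.6] 86.41 meas [611.2 -57.4 198.6] yaw 86.41 F [ 0.3  0.4 -0. ] w 62.6 q [ -6.  23.  86.   0.  71. -93.] t 33.58
(613, -77, 120, 87.1) slide [7.86, -1.94, 0.3] turn [-0.012, 0.0, 0.0] rows>=1.9
```

View pics/bay12.png

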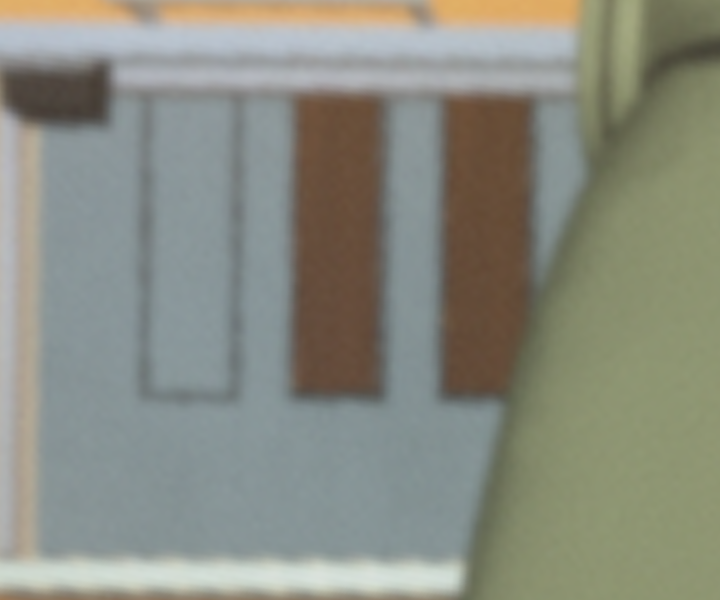

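Two blanks seated. Now blank A.

Call:
arm_command(slide=[[2,-1.9,0.3],[5,-1.9,0.3],[7.5,-1.9,0.3],[7.5,-1.9,0.3],[7.5,-1.9,0.3],[7.5,-1.9,0.3]], turn=[[-0.012,0,0],[-0.012,0,0],[-0.012,0,0],[-0.012,0,0],[-0.012,0,0],[-0.012,0,0]], grip=[80,80,80,80,80,80])

```text
time_s: 34.13
ee_pos: [614.3, -74.3, 125.2]
ee_rot: [0.6, 89.9, -2.1]
force: [0.0, -0.5, -0.8]
gripper_width: 62.9
```

```bash
python3 -c "
from h import *
sync()
im,d=env.grab_frame('side');cv2.imwrite('pics/s13.png',cv2.resize(im[80:240,160:380,::-1],None,fx=3,fy=3))
plan((613,-77,20,87.1))
"
```

```text
cmd [614.3 -74.3 125.2] 87.35 meas [614.3 -74.3 125.2] yaw 87.35 F [ 0.  -0.5 -0.8] w 62.9 q [ -8.  26.  92.   0.  62. -95.] t 34.13
(613, -77, 20, 87.1) slide [10.52, -0.27, -0.12] turn [0.004, 0.0, 0.0] rows>=2.5
```

View pics/s13.png

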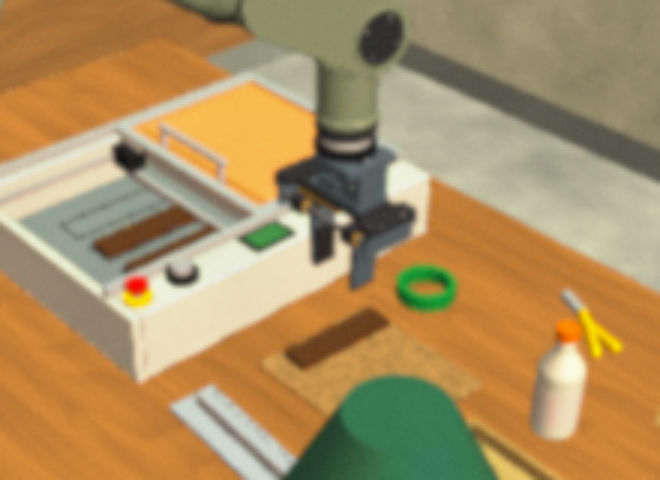

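Call:
arm_command(slide=[[1,-0.3,-0.1],[2,-0.3,-0.1],[4,-0.3,-0.1],[6,-0.3,-0.1],[8,-0.3,-0.1],[9.3,-0.3,-0.1],[10,-0.3,-0.1],[10.4,-0.3,-0.1],[10.4,-0.3,-0.1],[10.4,-0.3,-0.1]], turn=[[0,0,0],[0,0,0],[0,0,0],[0,0,0],[0,0,0],[0,0,0],[0,0,0],[0,0,0],[0,0,0],[0,0,0]], grip=[80,80,80,80,80,80,80,80,80,80])

```text
time_s: 35.02
ee_pos: [612.5, -78.4, 20.4]
ee_rot: [-1.7, 89.9, -4.5]
force: [0.2, 0.1, 1.0]
gripper_width: 62.7
```

Call:
arm_command(slide=[[0,0,0],[0,0,0],[0,0,0],[0,0,0],[0,0,0],[0,0,0],[0,0,0],[0,0,0],[0,0,0]], turn=[[0,0,0],[0,0,0],[0,0,0],[0,0,0],[0,0,0],[0,0,0],[0,0,0],[0,0,0],[0,0,0]], grip=[255,255,255,255,255,255,255,255,255])

```text
time_s: 35.77
ee_pos: [612.4, -78.2, 20.5]
ee_rot: [10.5, 89.9, 7.8]
force: [-1.2, 1.0, 4.3]
gripper_width: 39.9
```

Call:
arm_command(slide=[[-0.5,0,0],[-2,0,0],[-4,0,0],[-7,0,0],[-10,0,0],[-13,0,0],[-16,0,0],[-18,0,0],[-18,0,0],[-18,0,0],[-18,0,0]], turn=[[0,0,0],[0,0,0],[0,0,0],[0,0,0],[0,0,0],[0,0,0],[0,0,0],[0,0,0],[0,0,0],[0,0,0],[0,0,0]], grip=[255,255,255,255,255,255,255,255,255,255,255])

```text
time_s: 36.68
ee_pos: [610.9, -78.3, 198.1]
ee_rot: [176.9, 89.8, 174.1]
force: [0.0, 0.6, -1.2]
gripper_width: 39.7
```

```bash
python3 -c "
from h import *
sync()
plan((533,329.3,215,89.43))
"
```

```text
cmd [610.9 -78.3 198.1] 87.26 meas [610.9 -78.3 198.1] yaw 87.26 F [ 0.   0.6 -1.2] w 39.7 q [ -8.  23.  86.  -0.  71. -96.] t 36.68
(533, 329.3, 215, 89.43) slide [-1.69, 40.34, -9.73] turn [-0.038, 0.0, 0.0] rows>=10.0
```

Call:
arm_command(slide=[[-0.5,2,-1],[-0.5,5,-2],[-0.5,9,-4],[-0.8,13,-6],[-1,17,-8],[-1,21,-10],[-1,25,-11.5],[-1,29,-11.5],[-1,33,-11.5],[-1,36,-11.5],[-1,38.5,-11.5],[-1,39.8,-11.5],[-1,40.3,-11.5],[-1,40.3,-11.5],[-1,40.3,-11.5],[-1,40.3,-11.5]], turn=[[-0.038,0,0],[-0.038,0,0],[-0.038,0,0],[-0.038,0,0],[-0.038,0,0],[-0.038,0,0],[-0.038,0,0],[-0.038,0,0],[-0.038,0,0],[-0.038,0,0],[-0.038,0,0],[-0.038,0,0],[-0.038,0,0],[-0.038,0,0],[-0.038,0,0],[-0.038,0,0]], grip=[255,255,255,255,255,255,255,255,255,255,255,255,255,255,255,255])

```text
time_s: 38.02
ee_pos: [516.4, 327.9, 209.6]
ee_rot: [-120.6, 89.9, -121.3]
force: [0.2, -0.6, -0.8]
gripper_width: 39.5
```

```bash
python3 -c "
from h import *
sync()
plan((515,329.3,61.3,89.43))
"
```

```text
cmd [516.4 327.9 209.6] 89.34 meas [516.4 327.9 209.6] yaw 89.34 F [ 0.2 -0.6 -0.8] w 39.5 q [ 31.  22.  86.  -0.  72. -58.] t 38.02
(515, 329.3, 61.3, 89.43) slide [14.83, 0.14, -0.15] turn [-0.002, 0.0, 0.0] rows>=3.6
```

Call:
arm_command(slide=[[2,0,-0.1],[5,0,-0.1],[8,0,-0.1],[10.5,0,-0.1],[12.5,0,-0.1],[13.7,0,-0.1],[14.3,0,-0.1],[14.5,0,-0.1],[14.5,0,-0.1],[14.5,0,-0.1]], turn=[[0,0,0],[0,0,0],[0,0,0],[0,0,0],[0,0,0],[0,0,0],[0,0,0],[0,0,0],[0,0,0],[0,0,0]], grip=[255,255,255,255,255,255,255,255,255,255])

```text
time_s: 38.85
ee_pos: [516.2, 329.7, 66.0]
ee_rot: [31.5, 89.9, 30.9]
force: [-0.3, -0.3, -1.0]
gripper_width: 39.5
```

Call:
arm_command(slide=[[0.2,-0.02,0],[0.4,-0.02,0],[0.55,-0.02,0],[0.6,-0.02,0.3],[0.6,-0.03,0.8],[0.6,-0.03,1.3],[0.6,-0.03,1.8],[0.6,-0.03,2.2],[0.6,-0.03,2.6],[0.6,-0.03,2.8],[0.6,-0.03,2.8]], turn=[[0,0,0],[0,0,0],[0,0,0],[0,0,0],[0,0,0],[0,0,0],[0,0,0],[0,0,0],[0,0,0],[0,0,0],[0,0,0]], grip=[255,255,255,255,255,255,255,255,255,255,255])

```text
time_s: 39.77
ee_pos: [544.1, 329.4, 59.5]
ee_rot: [60.9, 90.0, 60.3]
force: [-2.1, -0.3, 5.4]
gripper_width: 39.9
```

Call:
arm_command(slide=[[-0.05,0,0.1],[-0.05,0,0.2],[-0.05,0,0.3],[-0.05,0,0.3]], turn=[[0,0,0],[0,0,0],[0,0,0],[0,0,0]], grip=[255,255,255,255])

```text
time_s: 40.1
ee_pos: [546.6, 329.2, 59.5]
ee_rot: [58.5, 90.0, 57.9]
force: [-2.1, -0.0, 4.4]
gripper_width: 40.0
```

Call:
arm_command(slide=[[0,0,0.1],[0,0,0.2],[0,0,0.3],[0,0,0.3]], turn=[[0,0,0],[0,0,0],[0,0,0],[0,0,0]], grip=[255,255,255,255])

```text
time_s: 40.43
ee_pos: [547.7, 329.2, 59.5]
ee_rot: [-175.7, 89.8, -176.3]
force: [-6.6, 0.4, 6.9]
gripper_width: 39.5
```

Call:
arm_command(slide=[[0,0,0.1],[0,0,0.2],[0,0,0.2]], turn=[[0,0,0],[0,0,0],[0,0,0]], grip=[255,255,255])

```text
time_s: 40.68
ee_pos: [547.8, 329.2, 59.4]
ee_rot: [-174.2, 89.6, -174.8]
force: [-11.5, 0.5, 10.8]
gripper_width: 39.5
```

Call:
arm_command(slide=[[-0.1,0,-0.2],[-0.1,0,-0.3],[-0.1,0,-0.3],[-0.1,0,-0.3],[-0.1,0,-0.3],[-0.1,0,-0.3],[-0.1,0,-0.3],[-2,0,-0.3],[-5,0,-0.5],[-9,0,-0.8],[-13,0,-1],[-17,-2,-1],[-19,-6,-2],[-19,-10,-3],[-19,-14,-4],[-19,-18,-5],[-19,-22,-6],[-19,-26,-7],[-19,-30,-8],[-19,-34,-9]], turn=[[0,0,0],[0,0,0],[0,0,0],[0,0,0],[0,0,0],[0,0,0],[0,0,0],[0,0,0],[0,0,0],[0,0,0],[0,0,0],[0,0,0],[0,0,0],[0,0,0],[0.1,0,0],[0.2,0,0],[0.3,0,0],[0.4,0,0],[0.5,0,0],[0.6,0,0]], grip=[255,255,80,80,80,80,80,80,80,80,80,80,80,80,80,80,80,80,80,80])

```text
time_s: 42.35
ee_pos: [458.0, -9.0, 249.6]
ee_rot: [23.1, 89.9, -12.1]
force: [0.5, -0.4, -0.8]
gripper_width: 62.7
```

```bash
python3 -c "
from h import *
sync()
im=np.load('top3.npz')['im']
cv2.imwrite('pics/x.png',cv2.resize(im[:,:,::-1],(768,576)))
plan((430,-380,250,55))
"
```

```text
cmd [458.   -9.  249.6] 54.8 meas [458.   -9.  249.6] yaw 54.8 F [ 0.5 -0.4 -0.8] w 62.7 q [ -3.   7. 101.  -0.  72. -57.] t 42.35
(430, -380, 250, 55) slide [-0.04, -31.93, 19.1] turn [-0.003, 0.0, 0.0] rows>=8.9
```

View pics/x.png

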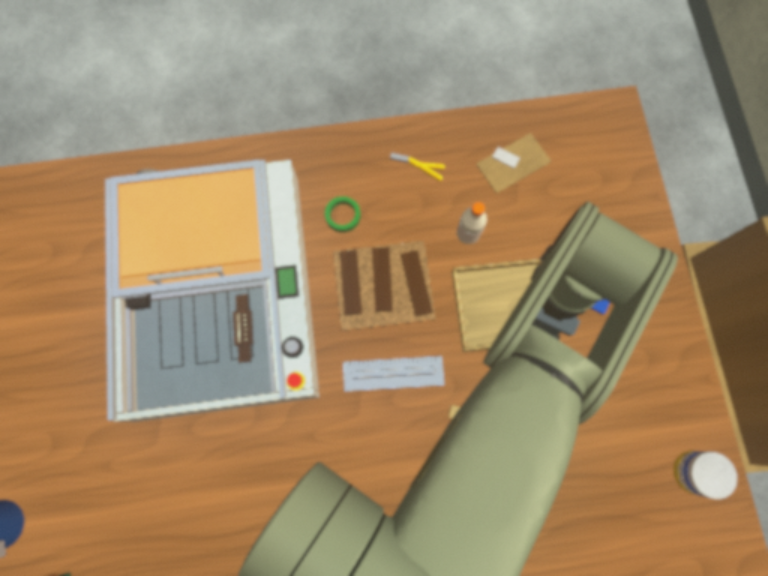

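Good viewing pose; go there.

Call:
arm_command(slide=[[-1,-3,2],[-1,-7,4],[-2,-11,6],[-2,-15,9],[-2,-19,12],[-2,-23,14],[-2,-27,17],[-2,-30,19],[-2,-32,19],[-2,-32,19],[-2,-32,19],[-2,-32,19]], turn=[[0,0,0],[0,0,0],[0,0,0],[0,0,0],[0,0,0],[0,0,0],[0,0,0],[0,0,0],[0,0,0],[0,0,0],[0,0,0],[0,0,0]], grip=[80,80,80,80,80,80,80,80,80,80,80,80])

```text
time_s: 43.35
ee_pos: [431.0, -378.1, 269.0]
ee_rot: [133.5, 89.9, 98.5]
force: [0.3, 0.3, -0.6]
gripper_width: 62.4
```

```bash
python3 -c "
from h import *
sync()
im,d=env.grab_frame('top');np.savez('top14.npz',im=im,d=d)
cv2.imwrite('pics/bay14.png',ortho('top',im,57,370,670,60,420,2)[:,:,::-1])
cv2.imwrite('pics/se14.png',ortho('top',im,8,320,470,-280,-10,2.5)[:,:,::-1])
W=cloud('top',d)
m=(W[...,0]>330)&(W[...,0]<460)&(W[...,1]>-280)&(W[...,1]<-15)
P=W[m]
rib=P[P[:,2]>22];print(len(rib),rib.mean(0),np.percentile(rib,[2,98],axis=0))
f=np.polyfit(rib[:,1],rib[:,0],1);print('yaw',-np.degrees(np.arctan(f[0])))
b=P[P[:,2]>4];r=cv2.minAreaRect(b[:,:2].astype(np.float32));print(r)
print(env.search_frame('top','straightedge'))
"
```

```text
cmd [ 431.  -378.1  269. ] 55.0 meas [ 431.  -378.1  269. ] yaw 55.0 F [ 0.3  0.3 -0.6] w 62.4 q [-42.  17.  85.   0.  78. -97.] t 43.35
1498 [ 362.88839616 -233.67476616  553.96511892] [[ 331.01642254 -278.75725749   26.89671311]
 [ 405.43401327  -73.23161447  668.59337011]]
yaw -12.039766447614197
((394.70330810546875, -147.55442810058594), (264.887939453125, 129.2385711669922), 89.99813079833984)
[{'point': [459.1, 58.5, 133.2], 'p': 0.6}, {'point': [390.9, -140.5, 12.2], 'p': 0.59}]
```

View pics/bay14.png

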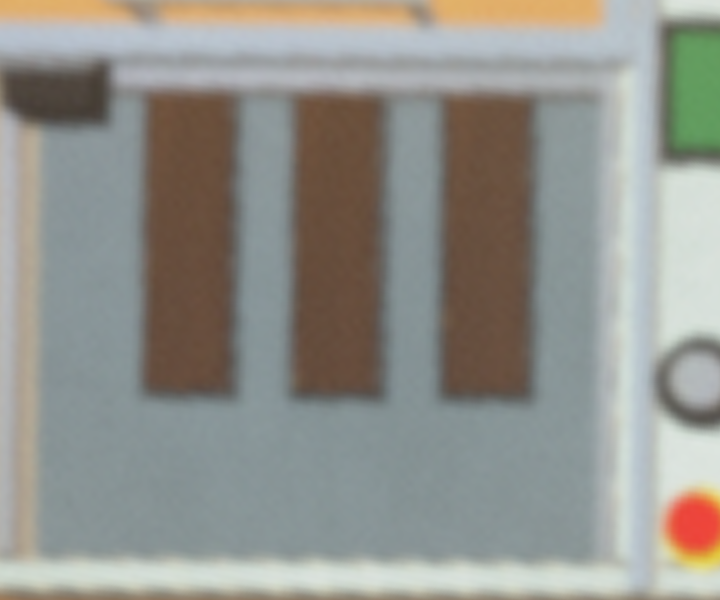

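View pics/se14.png

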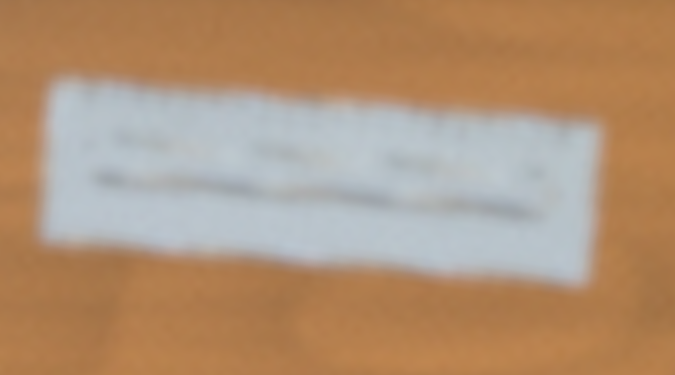

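```bash
python3 -c "
from h import *
plan((396,-138.5,150,-4.5),(396,-138.5,22,-4.5))
"
```

```text
(396, -138.5, 150, -4.5) slide [11.9, 17.62, -16.62] turn [1.038, 0.0, 0.0] rows>=8.3
(396, -138.5, 22, -4.5) slide [24.7, 17.62, -16.62] turn [1.038, 0.0, 0.0] rows>=3.1
```

Call:
arm_command(slide=[[1,3,-3],[3,6,-6],[5,9,-9],[7,12,-12],[9,15,-15],[11,17,-16.6],[11.9,17.6,-16.6],[11.9,17.6,-16.6],[11.9,17.6,-16.6],[11.9,17.6,-16.6],[11.9,17.6,-16.6],[11.9,17.6,-16.6]], turn=[[0.1,0,0],[0.22,0,0],[0.34,0,0],[0.46,0,0],[0.58,0,0],[0.7,0,0],[0.82,0,0],[0.94,0,0],[1.038,0,0],[1.038,0,0],[1.038,0,0],[1.038,0,0]], grip=[80,80,80,80,80,80,80,80,80,80,80,80])

```text
time_s: 44.45
ee_pos: [396.1, -138.5, 150.7]
ee_rot: [82.0, 89.9, -12.3]
force: [0.5, 0.6, 0.3]
gripper_width: 62.7
```

```bash
python3 -c "
from h import *
sync()
im,d=env.grab_frame('side');cv2.imwrite('pics/s15.png',cv2.resize(im[120:280,160:380,::-1],None,fx=3,fy=3))
plan((396,-138.5,22,-4.5))
"
```

```text
cmd [ 396.1 -138.5  150.7] -4.23 meas [ 396.1 -138.5  150.7] yaw -4.23 F [0.5 0.6 0.3] w 62.7 q [-21.   8. 115.   0.  57. -17.] t 44.45
(396, -138.5, 22, -4.5) slide [12.87, -0.01, -0.0] turn [0.005, 0.0, 0.0] rows>=3.1
```

View pics/s15.png

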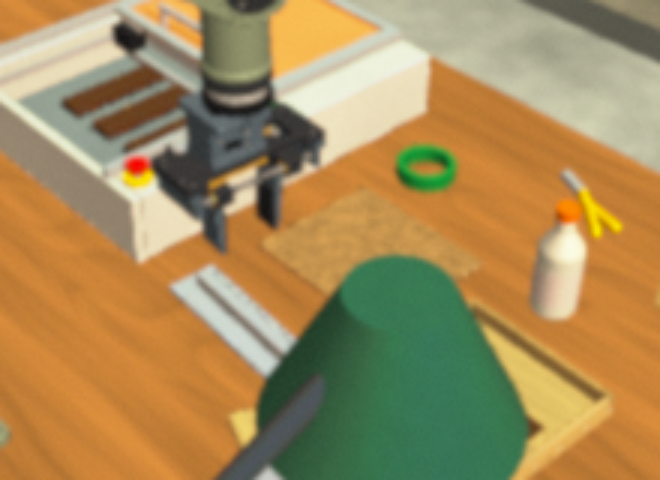

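Call:
arm_command(slide=[[2,0,0],[4,0,0],[7,0,0],[9.5,0,0],[11.3,0,0],[12.3,0,0],[12.8,0,0],[12.8,0,0],[12.8,0,0]], turn=[[0.005,0,0],[0.005,0,0],[0.005,0,0],[0.005,0,0],[0.005,0,0],[0.005,0,0],[0.005,0,0],[0.005,0,0],[0.005,0,0]], grip=[80,80,80,80,80,80,80,80,80])

```text
time_s: 45.25
ee_pos: [396.4, -139.2, 22.6]
ee_rot: [83.0, 90.0, -11.7]
force: [0.3, -0.0, 0.2]
gripper_width: 62.3
```

Call:
arm_command(slide=[[0,0,0],[0,0,0],[0,0,0],[0,0,0],[0,0,0],[0,0,0],[0,0,0],[0,0,0],[0,0,0],[0,0,0],[0,0,0],[0,0,0],[0,0,0],[0,0,0]], turn=[[0,0,0],[0,0,0],[0,0,0],[0,0,0],[0,0,0],[0,0,0],[0,0,0],[0,0,0],[0,0,0],[0,0,0],[0,0,0],[0,0,0],[0,0,0],[0,0,0]], grip=[255,255,255,255,255,255,255,255,255,255,255,255,255,255], newtons=35)

```text
time_s: 46.42
ee_pos: [396.0, -139.0, 22.3]
ee_rot: [-166.8, 90.0, 98.5]
force: [-1.5, 0.3, 2.2]
gripper_width: 13.9
```

Call:
arm_command(slide=[[-0.5,0,0],[-2,0,0],[-4,0,0],[-7,0,0],[-10,0,0],[-13,0,0],[-16,0,0],[-19,0,0],[-20,0,0],[-20,0,0],[-20,0,0]], turn=[[0,0,0],[0,0,0],[0,0,0],[0,0,0],[0,0,0],[0,0,0],[0,0,0],[0,0,0],[0,0,0],[0,0,0],[0,0,0]], grip=[255,255,255,255,255,255,255,255,255,255,255])

```text
time_s: 47.33
ee_pos: [395.5, -138.8, 222.1]
ee_rot: [-126.6, 90.0, 138.7]
force: [0.3, 0.8, -3.7]
gripper_width: 13.8
```

```bash
python3 -c "
from h import *
sync()
plan((428,255.4,222,-.57))
"
```

```text
cmd [ 395.5 -138.8  222.1] -4.7 meas [ 395.5 -138.8  222.1] yaw -4.7 F [ 0.3  0.8 -3.7] w 13.8 q [-21.   4. 108.   0.  68. -16.] t 47.33
(428, 255.4, 222, -0.57) slide [0.01, 0.01, -39.56] turn [-0.072, 0.0, 0.0] rows>=9.5
```

Call:
arm_command(slide=[[0,0,-1.5],[0,0,-4],[0,0,-7],[0,0,-10],[0,0,-13],[0,0,-16],[0,0,-19],[0,0,-22],[0,0,-25],[0,0,-28],[0,0,-31],[0,0,-34],[0,0,-36.5],[0,0,-38.5],[0,0,-39.5],[0,0,-39.5],[0,0,-39.5],[0,0,-39.5],[0,0,-39.5]], turn=[[-0.072,0,0],[-0.072,0,0],[-0.072,0,0],[-0.072,0,0],[-0.072,0,0],[-0.072,0,0],[-0.072,0,0],[-0.072,0,0],[-0.072,0,0],[-0.072,0,0],[-0.072,0,0],[-0.072,0,0],[-0.072,0,0],[-0.072,0,0],[-0.072,0,0],[-0.072,0,0],[-0.072,0,0],[-0.072,0,0],[-0.072,0,0]], grip=[255,255,255,255,255,255,255,255,255,255,255,255,255,255,255,255,255,255,255])

```text
time_s: 48.92
ee_pos: [428.1, 253.3, 222.1]
ee_rot: [-41.2, 89.9, -131.8]
force: [-0.4, 0.3, -3.1]
gripper_width: 13.8
```

```bash
python3 -c "
from h import *
sync()
im,d=env.grab_frame('side');cv2.imwrite('pics/s16.png',cv2.resize(im[50:230,100:360,::-1],None,fx=3,fy=3))
plan((428,255.4,70,-.57))
"
```

```text
cmd [428.1 253.3 222.1] -0.65 meas [428.1 253.3 222.1] yaw -0.65 F [-0.4  0.3 -3.1] w 13.8 q [29. 11. 99. -0. 69. 30.] t 48.92
(428, 255.4, 70, -0.57) slide [15.21, -0.01, -0.21] turn [-0.001, 0.0, 0.0] rows>=3.6
```

View pics/s16.png

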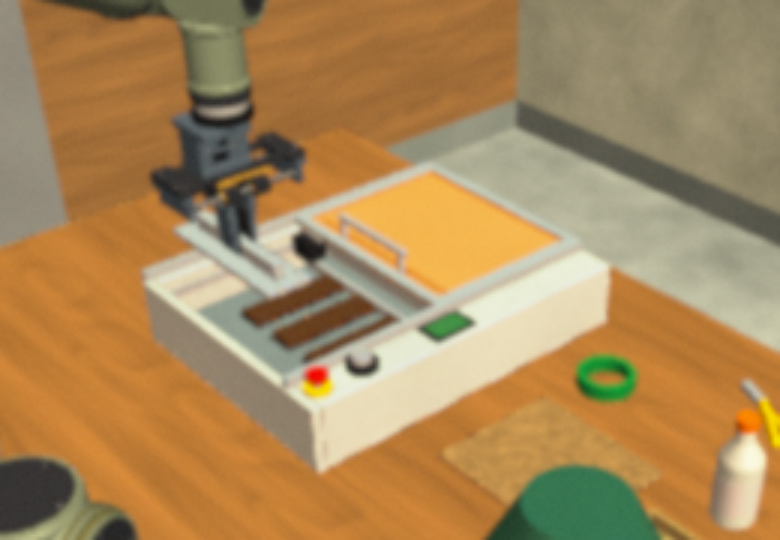

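Call:
arm_command(slide=[[2,0,-0.1],[5,0,-0.1],[8,0,-0.1],[10.5,0,-0.1],[12.5,0,-0.1],[13.9,0,-0.1],[14.6,0,-0.1],[15,0,-0.1],[15,0,-0.1],[15,0,-0.1]], turn=[[0,0,0],[0,0,0],[0,0,0],[0,0,0],[0,0,0],[0,0,0],[0,0,0],[0,0,0],[0,0,0],[0,0,0]], grip=[255,255,255,255,255,255,255,255,255,255])

```text
time_s: 49.8
ee_pos: [429.0, 255.8, 73.1]
ee_rot: [121.2, 89.9, 30.6]
force: [-0.2, -0.8, -3.6]
gripper_width: 14.0
```

Call:
arm_command(slide=[[0.1,0,0],[0.2,0,0],[0.3,0,0],[0.35,0,0],[0.35,0,0]], turn=[[0,0,0],[0,0,0],[0,0,0],[0,0,0],[0,0,0]], grip=[255,255,255,255,255])

```text
time_s: 50.22
ee_pos: [428.3, 255.7, 68.9]
ee_rot: [137.4, 90.0, 46.8]
force: [0.0, 0.3, -3.0]
gripper_width: 13.5
```

Call:
arm_command(slide=[[0.1,0,0],[0.18,0,0],[0.18,0.2,0],[0.18,0.4,0],[0.18,0.6,0],[0.18,0.8,0],[0.18,0.95,0],[0.18,1.1,0],[0.18,1.1,0]], turn=[[0,0,0],[0,0,0],[0,0,0],[0,0,0],[0,0,0],[0,0,0],[0,0,0],[0,0,0],[0,0,0]], grip=[255,255,255,255,255,255,255,255,255])

```text
time_s: 50.97
ee_pos: [439.3, 255.6, 67.4]
ee_rot: [-105.3, 90.0, 164.2]
force: [-3.8, 0.6, 5.3]
gripper_width: 13.5
```

Call:
arm_command(slide=[[-0.05,0.1,0],[-0.1,0.2,0],[-0.1,0.3,0],[-0.1,0.3,0],[-0.1,0.3,0]], turn=[[0,0,0],[0,0,0],[0,0,0],[0,0,0],[0,0,0]], grip=[255,255,255,255,255])

```text
time_s: 51.38
ee_pos: [441.4, 255.4, 67.5]
ee_rot: [-80.1, 89.9, -170.7]
force: [-4.7, 1.9, -1.5]
gripper_width: 14.0
```

Call:
arm_command(slide=[[0,0.1,0],[0,0.2,0],[0,0.3,0],[0,0.3,0]], turn=[[0,0,0],[0,0,0],[0,0,0],[0,0,0]], grip=[255,255,255,255])

```text
time_s: 51.72
ee_pos: [441.5, 255.4, 67.6]
ee_rot: [-84.1, 89.5, -174.8]
force: [-11.7, 2.5, 4.6]
gripper_width: 14.0
```

```bash
python3 -c "
from h import *
s=env.state();print(s['force'],s['torque'],s['ee_pos'])"
```

```text
[-11.71713715   2.49465401   4.56865496] [0.63403636 2.31919194 0.05715927] [441.50364825 255.36543219  67.58081717]
```

Call:
arm_command(slide=[[0,0.15,0],[0,0.2,0],[0,0.2,0],[0,0,0],[0,-0.2,0],[0.05,-0.3,0],[0.05,-0.35,0],[0.05,-0.35,0],[0.05,-0.35,0]], turn=[[0,0,0],[0,0,0],[0,0,0],[0,0,0],[0,0,0],[0,0,0],[0,0,0],[0,0,0],[0,0,0]], grip=[255,255,255,255,255,255,255,255,255])

```text
time_s: 52.47
ee_pos: [441.3, 255.4, 67.4]
ee_rot: [-78.2, 89.9, -168.8]
force: [-6.3, 0.9, 0.4]
gripper_width: 13.8
```

Call:
arm_command(slide=[[0,0,0],[0,0,0],[0,0,0],[0,0,0],[0,0,0],[0,0,0],[0,0,0],[-1,0,0],[-3,0,0],[-6,0,0],[-10,0,0],[-14,0,0],[-17,0,0],[-17,0,0]], turn=[[0,0,0],[0,0,0],[0,0,0],[0,0,0],[0,0,0],[0,0,0],[0,0,0],[0,0,0],[0,0,0],[0,0,0],[0,0,0],[0,0,0],[0,0,0],[0,0,0]], grip=[200,150,140,140,140,140,140,140,140,140,140,140,140,140])

```text
time_s: 53.63
ee_pos: [445.0, 257.3, 245.3]
ee_rot: [119.7, 89.1, 29.1]
force: [0.2, -0.2, -0.1]
gripper_width: 41.2
```

```bash
python3 -c "
from h import *
sync()
im,d=env.grab_frame('side');cv2.imwrite('pics/s17.png',cv2.resize(im[50:230,100:360,::-1],None,fx=3,fy=3))
plan((430,-380,240,-40))
"
```

```text
cmd [445.  257.3 245.3] -0.58 meas [445.  257.3 245.3] yaw -0.58 F [ 0.2 -0.2 -0.1] w 41.2 q [29. 12. 96.  0. 72. 29.] t 53.63
(430, -380, 240, -40) slide [0.53, -0.86, 63.74] turn [0.688, 0.0, 0.0] rows>=15.3
```

View pics/s17.png

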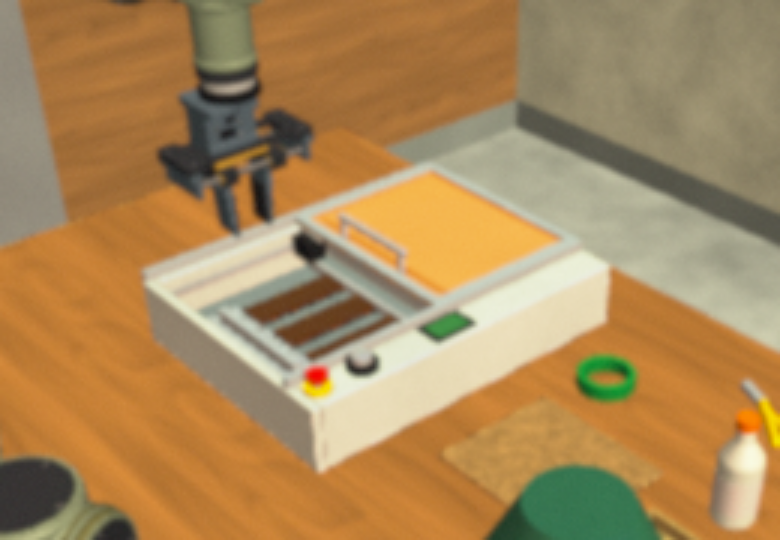

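```bash
python3 -c "
from h import *
plan((215,530,250,30))
"
```

```text
(215, 530, 250, 30) slide [-0.47, -23.27, -27.04] turn [-0.534, 0.0, 0.0] rows>=8.6
```

Call:
arm_command(slide=[[-1,-3,-3],[-1,-6,-7],[-1,-9,-10],[-1,-12,-14],[-1,-15,-17],[-1,-18,-21],[-1,-21,-24],[-1,-23,-27],[-1,-23,-27],[-1,-23,-27],[-1,-23,-27]], turn=[[-0.05,0,0],[-0.1,0,0],[-0.15,0,0],[-0.2,0,0],[-0.25,0,0],[-0.3,0,0],[-0.4,0,0],[-0.5,0,0],[-0.5,0,0],[-0.5,0,0],[-0.5,0,0]], grip=[100,100,100,100,100,100,100,100,100,100,100])

```text
time_s: 54.6
ee_pos: [213.5, 527.8, 246.1]
ee_rot: [-41.5, 89.8, -103.3]
force: [0.2, -0.8, 0.5]
gripper_width: 55.3
```

```bash
python3 -c "
from h import *
sync()
im,d=env.grab_frame('top');np.savez('top18.npz',im=im,d=d)
cv2.imwrite('pics/bay18.png',ortho('top',im,53,370,670,60,420,2)[:,:,::-1])
cv2.imwrite('pics/top18.png',cv2.resize(im[:,:,::-1],(768,576)))
"
```

```text
cmd [213.5 527.8 246.1] 28.21 meas [213.5 527.8 246.1] yaw 28.21 F [ 0.2 -0.8  0.5] w 55.3 q [67. 17. 88. -0. 75. 39.] t 54.6
```

View pics/bay18.png

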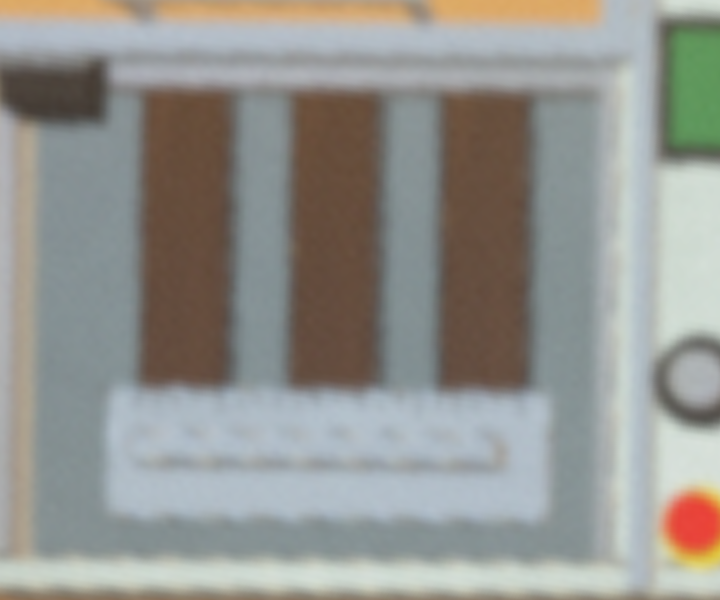

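View pics/top18.png

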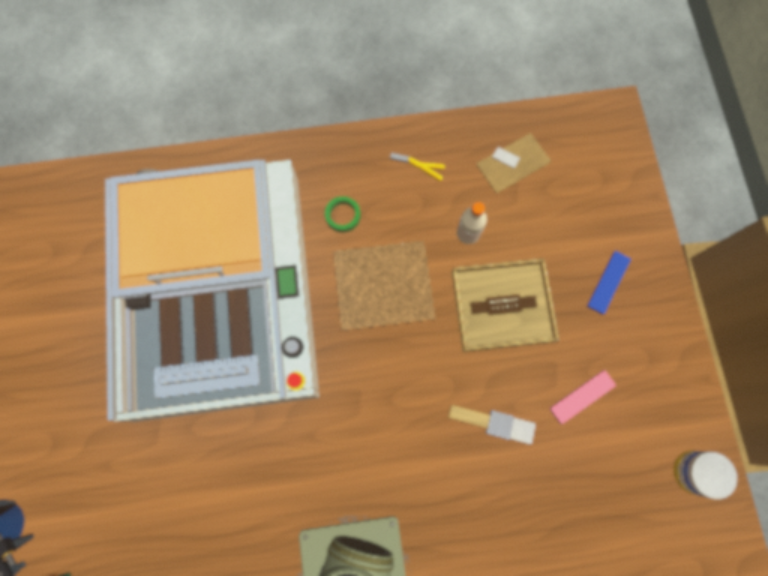

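```bash
python3 -c "
from h import *
plan((638,253,230,-.57))
"
```

```text
(638, 253, 230, -0.57) slide [1.61, 24.42, 44.28] turn [0.502, 0.0, 0.0] rows>=12.1
```

Call:
arm_command(slide=[[0,2,3],[0,4,7],[0,6,11],[0,8,15],[0,10,19],[0,12,23],[0,14,26],[1.6,16,30],[1.6,18,33],[1.6,20,37],[1.6,22,40],[1.6,24,43],[1.6,24.4,44.3],[1.6,24.4,44.3],[1.6,24.4,44.3],[1.6,24.4,44.3]], turn=[[0.05,0,0],[0.1,0,0],[0.15,0,0],[0.2,0,0],[0.25,0,0],[0.3,0,0],[0.35,0,0],[0.4,0,0],[0.45,0,0],[0.502,0,0],[0.502,0,0],[0.502,0,0],[0.502,0,0],[0.502,0,0],[0.502,0,0],[0.502,0,0]], grip=[80,80,80,80,80,80,80,80,80,80,80,80,80,80,80,80])

```text
time_s: 55.98
ee_pos: [637.1, 251.5, 231.5]
ee_rot: [-100.1, 89.9, 169.2]
force: [-0.8, -0.8, 0.6]
gripper_width: 62.5
```

```bash
python3 -c "
from h import *
sync()
plan((638,253,145,-.57))
"
```

```text
cmd [637.1 251.5 231.5] -0.71 meas [637.1 251.5 231.5] yaw -0.71 F [-0.8 -0.8  0.6] w 62.5 q [21. 28. 72.  0. 79. 21.] t 55.98
(638, 253, 145, -0.57) slide [8.65, 0.08, -0.15] turn [-0.003, 0.0, 0.0] rows>=2.1
```

Call:
arm_command(slide=[[2,0.05,0],[4,0.05,0],[6,0.05,0],[7.5,0.05,0],[8.4,0.05,0],[8.6,0.05,0],[8.6,0.05,0]], turn=[[0,0,0],[0,0,0],[0,0,0],[0,0,0],[0,0,0],[0,0,0],[0,0,0]], grip=[80,80,80,80,80,80,80])

```text
time_s: 56.57
ee_pos: [638.0, 252.5, 145.7]
ee_rot: [-93.6, 90.0, 175.8]
force: [-0.1, -0.0, 0.6]
gripper_width: 62.5
```

Call:
arm_command(slide=[[0,0,0],[0,0,0],[0,0,0],[0,0,0],[0,0,0],[0,0,0],[0,0,0],[0,0,0],[0,0,0],[0,0,0],[0,0,0],[0,0,0],[0,0,0],[0,0,0]], turn=[[0,0,0],[0,0,0],[0,0,0],[0,0,0],[0,0,0],[0,0,0],[0,0,0],[0,0,0],[0,0,0],[0,0,0],[0,0,0],[0,0,0],[0,0,0],[0,0,0]], grip=[255,255,255,255,255,255,255,255,255,255,255,255,255,255], newtons=15)

```text
time_s: 57.73
ee_pos: [638.3, 251.7, 145.5]
ee_rot: [-82.5, 89.9, -173.1]
force: [-4.2, -0.4, 1.6]
gripper_width: 11.4
```

Call:
arm_command(slide=[[0,-0.7,0],[0,-2,0],[0,-3.5,0],[0,-5,0],[0,-6.5,0],[0,-8,0],[0,-9.5,0],[0,-11,0],[0,-12.5,0],[0,-14,0],[0,-15.5,0],[0,-17,0],[0,-18.5,0],[0,-20,0],[0,-21,0],[0,-22,0],[0,-22.8,0],[0,-23.4,0],[0,-23.4,0]], turn=[[0,0,0],[0,0,0],[0,0,0],[0,0,0],[0,0,0],[0,0,0],[0,0,0],[0,0,0],[0,0,0],[0,0,0],[0,0,0],[0,0,0],[0,0,0],[0,0,0],[0,0,0],[0,0,0],[0,0,0],[0,0,0],[0,0,0]], grip=[255,255,255,255,255,255,255,255,255,255,255,255,255,255,255,255,255,255,255])

```text
time_s: 59.32
ee_pos: [403.1, 254.2, 145.5]
ee_rot: [-74.9, 89.9, -165.5]
force: [-2.3, -1.6, 0.3]
gripper_width: 11.5
```

Call:
arm_command(slide=[[0,-0.2,0],[0,-0.4,0],[0,-0.6,0],[0,-0.8,0],[0,-1.0,0],[0,-1.1,0],[0,-1.1,0],[0,-1.1,0]], turn=[[0,0,0],[0,0,0],[0,0,0],[0,0,0],[0,0,0],[0,0,0],[0,0,0],[0,0,0]], grip=[255,255,255,255,255,255,255,255])

```text
time_s: 59.98
ee_pos: [398.3, 254.4, 145.5]
ee_rot: [87.9, 89.5, -2.7]
force: [13.2, -6.8, -9.7]
gripper_width: 11.9
```

Call:
arm_command(slide=[[0,0.5,0],[0,0.7,0],[0,0.7,0],[0,0.7,0],[0,0.7,0],[0,0.7,0],[0,0.7,0],[0,0.7,0],[-2,0.7,0],[-5,0.7,0],[-8,0.7,0],[-11,0.7,0],[-11,0.7,0]], turn=[[0,0,0],[0,0,0],[0,0,0],[0,0,0],[0,0,0],[0,0,0],[0,0,0],[0,0,0],[0,0,0],[0,0,0],[0,0,0],[0,0,0],[0,0,0]], grip=[255,255,120,80,80,80,80,80,80,80,80,80,80])

```text
time_s: 61.07
ee_pos: [403.6, 256.4, 261.5]
ee_rot: [123.3, 89.3, 32.6]
force: [0.5, 0.1, 0.5]
gripper_width: 62.6
```

```bash
python3 -c "
from h import *
sync()
plan((215,500,250,-.57))
"
```

```text
cmd [403.6 256.4 261.5] -0.69 meas [403.6 256.4 261.5] yaw -0.69 F [0.5 0.1 0.5] w 62.6 q [31.  8. 98.  0. 74. 32.] t 61.07
(215, 500, 250, -0.57) slide [1.15, -19.15, -24.13] turn [-0.002, 0.0, 0.0] rows>=7.4
```

Call:
arm_command(slide=[[0,-3,-3],[0,-6,-7],[0,-9,-11],[0,-12,-15],[0,-15,-19],[0,-18,-23],[0,-19,-24],[0,-19,-24],[0,-19,-24]], turn=[[0,0,0],[0,0,0],[0,0,0],[0,0,0],[0,0,0],[0,0,0],[0,0,0],[0,0,0],[0,0,0]], grip=[255,255,255,255,255,255,255,255,255])

```text
time_s: 61.82
ee_pos: [211.5, 499.2, 254.7]
ee_rot: [-100.0, 89.9, 169.5]
force: [0.5, -0.9, 0.3]
gripper_width: 5.4
```

```bash
python3 -c "
from h import *
sync()
im,d=env.grab_frame('top');np.savez('top19.npz',im=im,d=d)
cv2.imwrite('pics/bay19.png',ortho('top',im,120,340,680,20,440,1.8)[:,:,::-1])
W=cloud('top',d)
m=(W[...,2]>140)&(W[...,2]<175)&(W[...,0]>330)&(W[...,0]<480)&(W[...,1]>120)&(W[...,1]<380)
P=W[m];print(len(P),np.median(P,0).round(1))
m=(W[...,2]>124)&(W[...,2]<150)&(W[...,0]>440)&(W[...,0]<500)&(W[...,1]>35)&(W[...,1]<78)
P=W[m];print(len(P),np.median(P,0).round(1),P.min(0),P.max(0))
o=ortho('top',im,132,440,500,30,95,8);cv2.imwrite('pics/btn.png',o[:,:,::-1])
"
```

```text
cmd [211.5 499.2 254.7] -0.43 meas [211.5 499.2 254.7] yaw -0.43 F [ 0.5 -0.9  0.3] w 5.4 q [66. 14. 91.  0. 75. 66.] t 61.82
221 [400.8 255.1 161. ]
75 [465.9  58.7 131.3] [447.42611489  45.2221256  124.48821556] [484.01418487  77.64466881 136.60377384]
```

View pics/bay19.png

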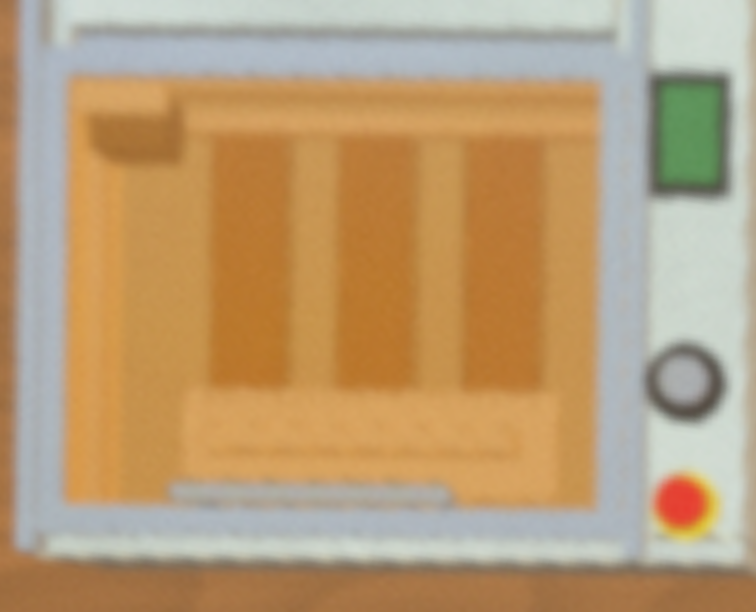

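View pics/btn.png

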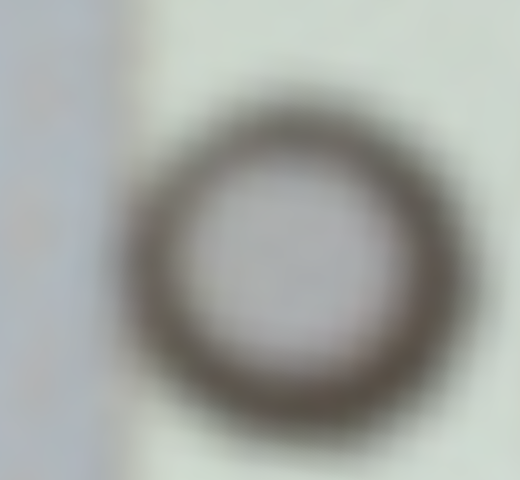

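```bash
python3 -c "
from h import *
plan((466,59,200,-.57),(466,59,148,-.57))
"
```

```text
(466, 59, 200, -0.57) slide [5.47, 25.79, 43.83] turn [0.002, 0.0, 0.0] rows>=12.3
(466, 59, 148, -0.57) slide [10.67, 25.79, 43.83] turn [0.002, 0.0, 0.0] rows>=1.2
```

Call:
arm_command(slide=[[0,2,3],[0,4,7],[0,6,10],[0,8,14],[0,10,17],[0,12,21],[0,14,24],[0,16,28],[1,18,31],[2,20,35],[3,22,38],[4,24,41],[5.4,25.8,43.8],[5.4,25.8,43.8],[5.4,25.8,43.8],[5.4,25.8,43.8],[5.4,25.8,43.8]], turn=[[0,0,0],[0,0,0],[0,0,0],[0,0,0],[0,0,0],[0,0,0],[0,0,0],[0,0,0],[0,0,0],[0,0,0],[0,0,0],[0,0,0],[0,0,0],[0,0,0],[0,0,0],[0,0,0],[0,0,0]], grip=[255,255,255,255,255,255,255,255,255,255,255,255,255,255,255,255,255])

```text
time_s: 63.28
ee_pos: [465.9, 56.0, 202.1]
ee_rot: [117.0, 90.0, 26.3]
force: [-0.9, -0.5, 0.4]
gripper_width: 0.7
```

```bash
python3 -c "
from h import *
sync()
im,d=env.grab_frame('side');cv2.imwrite('pics/s20.png',cv2.resize(im[80:240,130:350,::-1],None,fx=3,fy=3))
plan((466,59,148,-.57))
"
```

```text
cmd [465.9  56.  202.1] -0.68 meas [465.9  56.  202.1] yaw -0.68 F [-0.9 -0.5  0.4] w 0.7 q [  5.  10. 105.   0.  66.   6.] t 63.28
(466, 59, 148, -0.57) slide [5.41, 0.01, -0.3] turn [-0.002, 0.0, 0.0] rows>=1.3
```

View pics/s20.png

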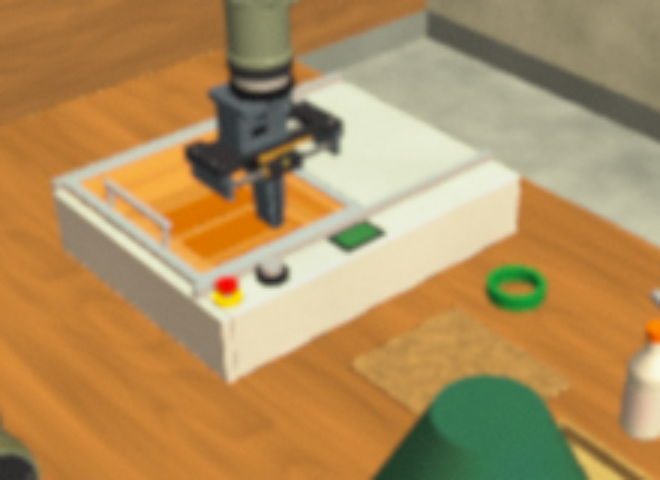

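Call:
arm_command(slide=[[1.5,0,-0.2],[3,0,-0.2],[4.5,0,-0.2],[5.4,0,-0.2],[5.4,0,-0.2],[5.4,0,-0.2]], turn=[[0,0,0],[0,0,0],[0,0,0],[0,0,0],[0,0,0],[0,0,0]], grip=[255,255,255,255,255,255])

```text
time_s: 63.83
ee_pos: [466.3, 58.4, 147.8]
ee_rot: [144.6, 90.0, 54.0]
force: [-0.4, -1.0, 0.3]
gripper_width: 0.4
```

Call:
arm_command(slide=[[0.2,0,0],[0.4,0,0],[0.6,0,0],[0.8,0,0],[0.95,0,0],[1.1,0,0],[1.1,0,0]], turn=[[0,0,0],[0,0,0],[0,0,0],[0,0,0],[0,0,0],[0,0,0],[0,0,0]], grip=[255,255,255,255,255,255,255])

```text
time_s: 64.42
ee_pos: [466.8, 57.9, 136.7]
ee_rot: [110.1, 90.0, 19.4]
force: [-0.0, 0.6, 3.5]
gripper_width: 0.2
```

Call:
arm_command(slide=[[0.1,0,0],[0.2,0,0],[0.3,0,0],[0.3,0,0]], turn=[[0,0,0],[0,0,0],[0,0,0],[0,0,0]], grip=[255,255,255,255])

```text
time_s: 64.75
ee_pos: [466.8, 57.8, 134.2]
ee_rot: [102.7, 89.9, 12.0]
force: [-1.4, -0.2, 7.3]
gripper_width: 0.5
```

Call:
arm_command(slide=[[0.1,0,0],[0.2,0,0],[0.3,0,0],[0.4,0,0],[0.4,0,0]], turn=[[0,0,0],[0,0,0],[0,0,0],[0,0,0],[0,0,0]], grip=[255,255,255,255,255])

```text
time_s: 65.17
ee_pos: [466.9, 57.9, 133.8]
ee_rot: [98.1, 89.8, 7.5]
force: [-8.7, -1.2, 33.8]
gripper_width: 0.6
```

Call:
arm_command(slide=[[-0.4,0,0],[-1,0,0],[-2,0,0],[-4,0,0],[-7,0,0],[-10,0,0],[-12,-2,-3],[-12,-4,-7],[-12,-6,-10],[-12,-8,-14],[-12,-10,-17],[-12,-12,-21],[-12,-14,-24],[-12,-16,-28],[-12,-18,-31],[-12,-20,-35],[-12,-22,-38],[-12,-24,-41],[-12,-25,-43],[-12,-25,-43]], turn=[[0,0,0],[0,0,0],[0,0,0],[0,0,0],[0,0,0],[0,0,0],[0,0,0],[0,0,0],[0,0,0],[0,0,0],[0,0,0],[0,0,0],[0,0,0],[0,0,0],[0,0,0],[0,0,0],[0,0,0],[0,0,0],[0,0,0],[0,0,0]], grip=[255,255,255,255,255,255,255,255,255,255,255,255,255,255,255,255,255,255,255,255])

```text
time_s: 66.83
ee_pos: [219.4, 494.1, 248.2]
ee_rot: [-96.1, 89.9, 173.5]
force: [0.1, -0.5, -0.5]
gripper_width: 0.6
```

```bash
python3 -c "
from h import *
sync()
im,d=env.grab_frame('top');np.savez('top21.npz',im=im,d=d)
cv2.imwrite('pics/top21.png',cv2.resize(im[:,:,::-1],(768,576)))
cv2.imwrite('pics/bay21.png',ortho('top',im,53,340,680,20,440,1.8)[:,:,::-1])
W=cloud('top',d)
m=(W[...,2]>140)&(W[...,2]<175)&(W[...,0]>330)&(W[...,0]<480)&(W[...,1]>120)&(W[...,1]<380)
P=W[m];print(len(P),np.median(P,0).round(1))
"
```

```text
cmd [219.4 494.1 248.2] -0.44 meas [219.4 494.1 248.2] yaw -0.44 F [ 0.1 -0.5 -0.5] w 0.6 q [65. 14. 92.  0. 74. 65.] t 66.83
219 [400.8 255.1 160.5]
```

View pics/top21.png

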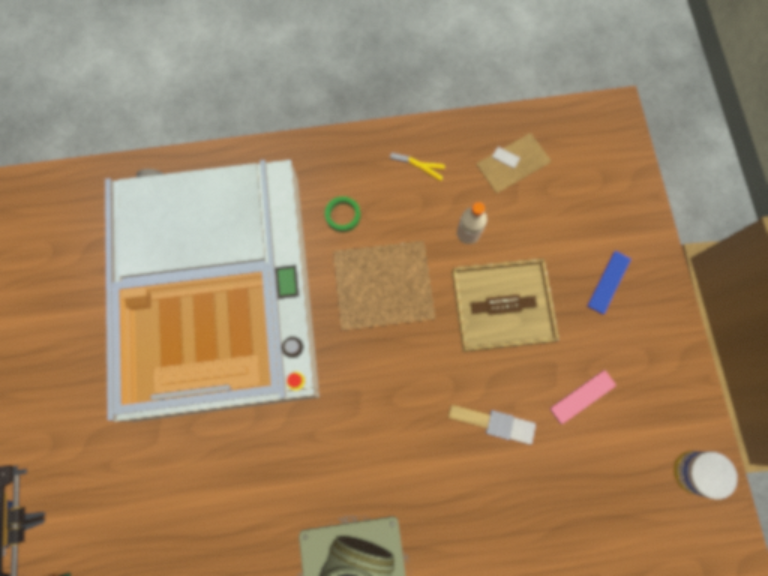

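View pics/bay21.png

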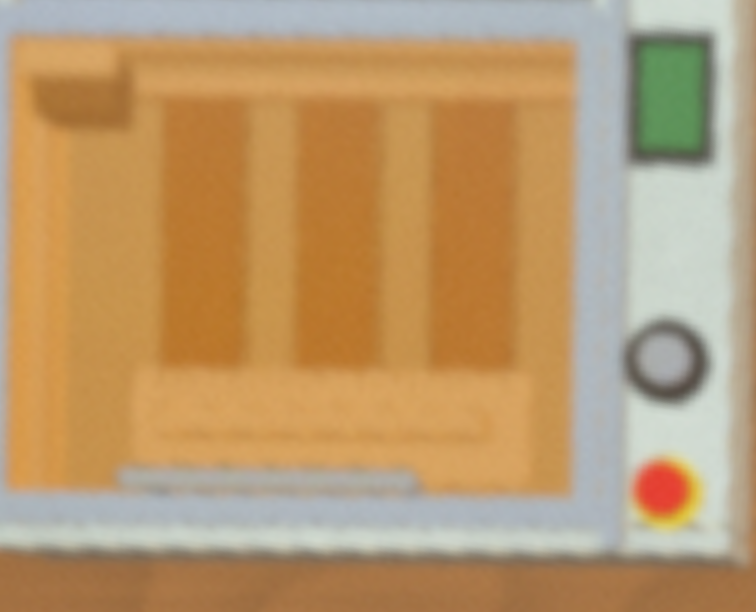

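All is in place: guard shut, blanks against the stop with the straightedge across them, bridge flat in the tray. Handing in.

```bash
python3 -c "
from workcell import env
print(env.job_done())"
```

```text
the job is handed in; nothing more can be done
None
```

The batch change is done and handed in at about 67 s, well inside the 210 s limit.

- **Guard open:** I slid it to its end stop (about 16 N reaction, handle at x 638 mm).
- **Bridge:** One finished bridge was on the bed. It now lies flat, roughly in the middle of the tray floor.
- **Blanks:** Three blanks were on the mat. Each is lengthways in its own station and was pushed against the rear stop until the force rose to 10–13 N.
- **Straightedge:** I pressed it flush against the three near ends. The force was about 12 N with almost no twisting moment, so it bears evenly, and I left it there.
- **Guard shut:** I slid it to its stop (about 13 N, handle at x 398 mm).
- **Start button:** I pressed it only after the guard was shut. It reached a hard stop at 34 N, about 6 mm below the top height the camera gave.

**Last checks:** The final top picture shows the guard shut, the blanks and straightedge still in place under it, and the bridge in the tray. The tape roll, glue bottle, brush and the blue and pink look-alikes have not moved. The robot touches nothing. I felt no contact near the laser head.

**Disagreements:** The top camera read about 1–2 mm further in x than the arm's own position, so I relied on contact for the final fits. I judged the start button's travel from force and height because it has no direct reading. The part detector was unreliable: it found no start button and placed the handle about 100 mm off. I used depth and image geometry instead.

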